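# Shut and latch the ware carrier

## Task

The finished vase is packed in the blue-lidded ware carrier. Push its lid fully shut, hook the steel loop of the draw latch over the keeper on the lid, and swing the red handle down until it snaps flat against the carrier, so that the loop clamps the lid. Leave the other pots and tools where they stand.

Things in the scene. Friction and masses are not known exactly. Their poses are not given: they have to be found in the camera images.
- case: Cream base of the ware carrier, fixed to the table, 138 x 178 x 110 mm (x, y, z); origin at table height midway under the lid. Own axes: z up, -x is OUT of the front (latch side, facing roughly world -y), y along the front and all hinge pins. Shut, the blue lid is a wall up to 260 mm high above the latch: a tool pointing straight down has no room there, so lean its upper end out 30 to 45 degrees
- pivot (a point): Pin of the red latch handle on the front of the carrier, midway along it, 85 mm above the table, 12 mm in front of the shut lid's front face (87 mm in -x from the carrier's origin). Axes as the carrier's. Lid, handle and loop all turn about lines parallel to its y
- lid (a joint): Opening angle of the deep blue lid, 150 x 190 x 150 mm (x, y, z): 0 shut, growing as its front rises. Hinged along the rear edge of its underside: the hinge line is 162 mm in +x and 25 mm above the pivot point. Stiff hinge: it stays where it is left; 0.5 to 3 N at the front edge pushes it down
- lid_edge (a point): Point on the flat top face of the lid, 20 mm behind its front edge, midway along it: a good place to push the lid shut. Axes turn with the lid (z normal to the top). With the lid shut it lies 32 mm in +x and 175 mm above the pivot point
- lever (a joint): Angle of the red handle (plate 40 mm wide, 6 mm thick, 6 to 65 mm from its pin): 0 latched, hanging down along the front; 1.57 level, straight out; stop at 2.2. Light friction holds it. With the loop hooked it is free above about 1.0, below that it stretches the loop (1 to 3 N at its end) to dead center at about 0.35, then snaps on to 0 by itself
- handle_tip (a point): Free end of the red handle, mid-thickness, 65 mm from the pin
- loop (a joint): Angle of the steel wire loop about its pin on the handle: 0 as latched (upright), growing as it swings out; it falls freely to its stop at 2.6, leaning 31 degrees above the handle. Its pin is 22 mm from the handle's pin, turned 0.21 rad from the handle's length (towards the carrier when latched). Moving the loop drags the handle along
- bar (a point): Centre of the loop's cross bar (8 mm thick, 56 mm long along y), 78.5 mm from the loop's pin. The two 6 mm side wires are 50 mm apart. Axes turn with the loop: z points from the loop's pin to the bar. Pulled hard, the loop stretches like a spring, up to 4 mm (7 N per mm)
- tab (a point): Centre of the yellow pull tab on the bar (28 mm wide along y, 7 mm thick, 4 to 45 mm from the bar's centre line), 24.5 mm from the bar. The tab is bent outward: its length points 0.70 rad from the loop's z towards the loop's -x. Pinch it across its 28 mm width, along y; the loop can turn between the fingers
- keeper (a point): Seat of the bar in the keeper on the lid: a steel ledge 20 mm wide (y) on the lid's front face with an upturned lip (3 mm thick, top 3 mm above this point). The 11 mm slot behind the lip takes the bar from above; seated, its centre is here, 4 mm out from the lid's face. Lid shut: 8 mm in +x and 60 mm above the pivot point. Axes turn with the lid
- jug: Blue handled jug, 84 mm across, 120 mm high, loose bystander; origin under its centre
- bowl: Terracotta bowl, 130 mm across, 55 mm high, loose bystander; origin under its centre
- mug: White mug, 80 mm across, 85 mm high, loose bystander; origin under its centre
- small_bowl: Green-glazed bowl, 100 mm across, 45 mm high, loose bystander; origin under its centre
- dish: Dark green dish, 100 x 170 x 40 mm, loose bystander; origin under its centre
- star: Terracotta star-shaped dish, about 120 mm across, 30 mm high, loose bystander; origin under its centre
- spatula: Spatula 200 mm long lying on the table, loose bystander; origin under the middle of its length

How it is judged:
On the way, in this order (a step that is already met when the one before it is completed fails the run):
1. the lid is down on the base (value of joint lid below 0.07 rad), for 0.1 s.
2. the loop's cross bar lies in the keeper, behind its lip (x of bar in the frame of keeper between -0.006 and 0.004 m and z of bar in the frame of keeper between -0.006 and 0.004 m), for 0.1 s.
At the end, for the whole second after the job is handed in: The lid is shut (within 0.03 rad), the handle is snapped down (within 0.1 rad of flat) and still, and the loop's bar sits in the keeper (within 8 mm of its seat) and pulls on it with more than 6 N (value of joint lid below 0.03 rad and value of joint lever below 0.1 rad and distance between bar and keeper below 0.008 m and contact force between loop and lid above 6 N and velocity of joint lever below 0.1 rad/s); the robot touches nothing.
It fails at once if another pot or tool is pushed more than 40 mm away (distance of any of jug, bowl, mug, small_bowl, dish, star, spatula from where it was at the start of the episode above 0.04 m).
It fails at once if a pot is tipped over (angle between any of jug, mug, bowl, small_bowl's own z axis and vertical above 0.6 rad).
It also fails if it takes over 54 s, if anything falls off the work surface, if the arm or the gripper's body presses on something with over 40 N, if the wrist force passes 120 N, or if a joint passes its speed limit or range.

## Robot

A 7-joint arm with a two-finger parallel gripper is mounted at the origin on the work surface. World frame = base frame: x ahead of the robot, y to its left, z up, the work surface at z = 0. Lengths are in m, angles in rad, forces in N, time in s.
With the tool pointing down it reaches from about 0.4 to 0.85 m from the base axis. Payload 4.4 kg.
Tool frame: the origin (TCP) lies midway between the tips of the shut fingers; the grasp point (between the pads) lies 19 mm behind it; y points along the fingers, z is the direction in which the jaws open and shut, and the axes are right-handed (so a half turn about y gives the same grasp; the last joint's range is limited). The gripper opens to 94 mm and grips with 3 to 60 N. Pads are 16 mm wide; open, the fingers measure 119 mm over their backs; the gripper's body (75 mm by 177 mm) begins 78 mm behind the grasp point.
Start: joints at [-1.284, 0.628, 0.038, 1.517, -0.027, 0.996, -0.02], TCP at [0.225, 0.61, 0.205] pointing down, gripper open.
Joint ranges: [-3.06, 3.06], [-0.37, 2.12], [-1.25, 1.32], [0.18, 2.47], [-1.1, 4.24], [0.23, 1.98], [-2.94, 2.94]. Speed limits (rad/s): [2.57, 2.57, 3.14, 3.14, 3.14, 3.14, 3.14].

## Interface

Orientations are given as a unit quaternion [x, y, z, w].
In Python, from plant import r gives the robot as it stands.
- The arm moves only by the tool arm_command, never from a script. Its argument "rows" is a list of rows, each a list of 7 numbers: the shift along the tool's x, y, z in mm, then the turn, a rotation vector about the tool's x, y, z in degrees, then the finger opening in mm, from 0 to 94. In form: [[x, y, z, wx, wy, wz, gripper], ...]. A call has 1 to 20 rows; each row shifts and turns the pose as measured when the row begins, along the tool's axes as they then stand; what a row does not reach is not made up. A row lasts 1/12 s, in which the tool goes at most 41.7 mm and 7.16 degrees, less where a joint would pass 70% of its speed; a pose out of reach is approached as far as the arm can. A call is refused whole if a number of a shift passes 41.7 or a number of a turn 7.16, either way. A call with a gripper value outside its range is refused whole. The fingers move at their own pace and stop on an object; "newtons" is the grip in N (left out, the last holds). Time passes only in rows, so rows that do not move let the fingers close. It gives the time, the measured TCP pose, the force and the opening at its end, in the units of the state.
- r.observe(): the state, without advancing time (a new reading comes with each control period).
- r.capture(name): name is "side" or "top"; returns the picture (400x640x3 uint8, blue, green, red); there is no depth.
- r.camera_params(name): a dict with "mtx" (3x3 intrinsics, pixels), "extrinsics" (4x4, takes a point from camera to world coordinates). Camera axes: x right, y down, z forward; pixel columns grow to the right and rows downward; lengths in m; the calibration is good to about 2 mm. A picture is of the moment at which its call begins. camera_params takes no time and is no camera call.
- r.finish_job(): hands the job in, once; it reports no verdict.
Trained networks look in the newest picture that a camera, given by its name, has taken for a name from the list of things; names that differ only in an ending like _2 or _b are one class to them, and where a whole thing is asked for, a point or a joint stands for the part that bears it (a point fixed in the world has none). Each returns a list of dicts, best first, with "confidence" (0 to 1); they miss things now and then, are a little off and sometimes report something else, mostly with a low value. They report only what shows in the picture. A call takes as long as a camera call.
- r.spot_in(thing, camera): "centre" ([column, row] in pixels, amid what is visible of it).
- r.trace(thing, camera): "mask" (400x640 bool, what is visible of it) and "centre" ([column, row] in pixels, amid what is visible of it).
- r.tip_of(thing, camera): "centre" ([column, row] in pixels: a listed point, or the origin of a listed thing).
The state is a dict: "time": time; "joint_pos": joint angles; "qd": joint speeds; "effort": joint torques, N m; "eef_pos": TCP position; "orientation": TCP orientation; "contact_force": force on the tool from outside, world axes, zero at the start; "torque": the same for the moment, N m; "finger_gap": finger opening in m.
Only numpy, scipy, OpenCV 4.12 (cv2) and the standard library are available. Lean on these libraries where they do the work, as an engineer would, in place of code of your own. Each camera call takes 0.05 s, during which the arm holds its last target.

## Working session

There is one attempt and no reset: what is moved stays moved. The work goes in short steps, Python scripts to look and compute and a tool call to move; the robot and the scene stay as the last step left them, time stands still between calls to the robot, and variables do not carry over. Pictures are saved under pics/ and viewed, and the job is handed in when it is done.

Besides the shell and the picture viewer there is one more tool, called after "Call:" by a JSON object that holds its "api" and its "payload". arm_command: Moves the arm, as the interface text tells. Its arguments: {"type":"object","properties":{"rows":{"type":"array","items":{"type":"array","items":{"type":"number"}}},"newtons":{"type":"number"}},"required":["rows"]}

```bash
ls; mkdir -p pics; python3 - <<'E'
from plant import r
import cv2
o=r.observe()
print(o)
for c in("side","top"):
    im=r.capture(c); cv2.imwrite(f"pics/{c}0.png",im)
    p=r.camera_params(c); print(c,p)
    for t in ["case","lid_edge","handle_tip","bar","tab","keeper","pivot"]:
        print(c,t,[(x['centre'],round(x['confidence'],2)) for x in r.tip_of(t,c)][:2])
E
```

```text
pics
{'time': 0.0, 'joint_pos': array([-1.28377858,  0.62930243,  0.03841439,  1.51834244, -0.02698302,
        0.99629459, -0.02001007]), 'qd': array([-0.00125823,  0.00116398, -0.00032827,  0.00055008,  0.00035517,
       -0.00106065, -0.00018142]), 'effort': array([ 6.50225211e-04, -5.49706972e+01,  1.14366923e+00, -1.86634809e+01,
       -5.22245513e-02,  2.33745470e-02,  1.42943754e-04]), 'eef_pos': array([0.22433953, 0.60936331, 0.20459012]), 'orientation': array([ 0.69677175, -0.12419297,  0.12397944, -0.69549575]), 'contact_force': array([ 0.43438699, -0.09155946,  0.64233757]), 'torque': array([ 0.00088622, -0.06550675, -0.01506407]), 'finger_gap': 0.0939223292237707}
side {'mtx': array([[502.34749976,   0.        , 310.53234358],
       [  0.        , 502.34749976, 197.10777358],
       [  0.        ,   0.        ,   1.        ]]), 'extrinsics': array([[ 0.93355274, -0.16372919,  0.31886054,  0.15853309],
       [-0.35811527, -0.46390681,  0.81027398, -1.16950622],
       [ 0.01525607, -0.87062232, -0.49171539,  0.84123016],
       [ 0.        ,  0.        ,  0.        ,  1
[... 362 characters left out ...]
8)]
top {'mtx': array([[389.60974098,   0.        , 328.03332921],
       [  0.        , 389.60974098, 199.75809495],
       [  0.        ,   0.        ,   1.        ]]), 'extrinsics': array([[-0.02349352, -0.99878008,  0.0434327 ,  0.54579232],
       [-0.99967665,  0.02389303,  0.00870219, -0.06095606],
       [-0.00972932, -0.04321421, -0.99901845,  1.16294995],
       [ 0.        ,  0.        ,  0.        ,  1.        ]])}
top case [([256.1, 208.2], 0.75)]
top lid_edge [([207.2, 206.5], 0.76)]
top handle_tip [([304.4, 213.2], 0.69)]
top bar [([304.7, 211.8], 0.8), ([402.7, 209.1], 0.4)]
top tab [([316.8, 217.2], 0.6)]
top keeper [([252.8, 210.2], 0.55)]
top pivot [([279.1, 211.7], 0.92)]
```

View pics/side0.png

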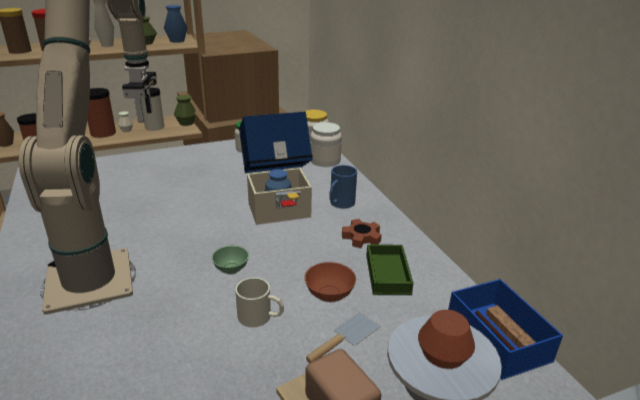

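View pics/top0.png

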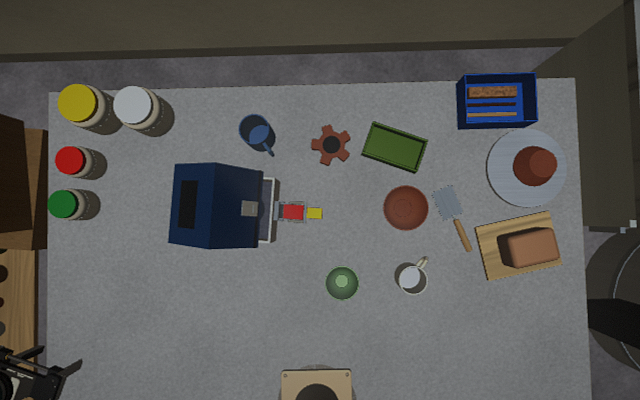

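```bash
cat > h.py <<'E'
import numpy as np, cv2
from scipy.spatial.transform import Rotation as R
from scipy.optimize import least_squares
from plant import r
def pts(th,a,q):
    c,s=np.cos(th),np.sin(th)
    L=lambda x,z:np.array([162+(x-162)*c+(z-25)*s, 25-(x-162)*s+(z-25)*c])
    pin=22*np.array([-np.sin(a-.21),-np.cos(a-.21)])
    phi=q-a
    bar=pin+78.5*np.array([-np.sin(phi),np.cos(phi)])
    tab=bar+24.5*np.array([-np.sin(phi+.7),np.cos(phi+.7)])
    return dict(pivot=np.zeros(2),lid_edge=L(32,175),keeper=L(8,60),handle_tip=65*np.array([-np.sin(a),-np.cos(a)]),
      bar=bar,tab=tab,pin=pin,case=np.array([87,-85]))
def world(p2,px,py,yaw,y=0):  # mm case-pivot coords -> world m
    x,z=np.asarray(p2)/1000.; y=y/1000.
    return np.array([px+x*np.cos(yaw)-y*np.sin(yaw),py+x*np.sin(yaw)+y*np.cos(yaw),.085+z])
def tocase(w,px,py,yaw):
    d=np.asarray(w)-[px,py,.085]
    return 1000*np.array([d[0]*np.cos(yaw)+d[1]*np.sin(yaw),-d[0]*np.sin(yaw)+d[1]*np.cos(yaw),d[2]])
def proj(w,cam):
    p=r.camera_params(cam);E=np.linalg.inv(p['extrinsics']);c=E[:3,:3]@w+E[:3,3];u=p['mtx']@c;return u[:2]/u[2]
def detect(names=("pivot","lid_edge","keeper","handle_tip","bar","tab","case"),cams=("side","top")):
    D=[]
    for c in cams:
        r.capture(c)
        for t in names:
            for d in r.tip_of(t,c)[:1]: D.append((c,t,np.array(d['centre']),d['confidence']))
    return D
def fit(D,x0,free=(0,1,2,3,4,5)):
    x0=np.array(x0,float);free=list(free)
    def f(v):
        x=x0.copy();x[free]=v;P=pts(*x[3:]);e=[]
        for c,t,px,cf in D: e+=list((proj(world(P[t],*x[:3]),c)-px)*cf)
        return np.array(e)
    s=least_squares(f,x0[free],loss='soft_l1',f_scale=1.5)
    x=x0.copy();x[free]=s.x
    P=pts(*x[3:])
    for c,t,px,cf in D: print(c,t,px,round(cf,2),'res',(proj(world(P[t],*x[:3]),c)-px).round(1))
    print('fit',x.round(4));return x
E
python3 - <<'E'
from h import *
D=[(c,t,np.array(p),w) for c,t,p,w in [("side","case",(280.9,209),.74),("side","lid_edge",(276.2,113.1),.8),("side","handle_tip",(288.9,204.9),.46),("side","bar",(291.6,193.2),.53),("side","tab",(290.9,198.1),.59),("side","keeper",(280.2,150.1),.94),("side","pivot",(285.5,204.1),.96),
("top","case",(256.1,208.2),.75),("top","lid_edge",(207.2,206.5),.76),("top","handle_tip",(304.4,213.2),.69),("top","bar",(304.7,211.8),.8),("top","tab",(316.8,217.2),.6),("top","keeper",(252.8,210.2),.55),("top","pivot",(279.1,211.7),.92)]]
x=fit(D,[.52,.05,1.57,1,1.5,2.6])
x=fit(D,[.52,.05,1.57,1,1.5,2.6],(0,1,2,3,4))
np.save('x.npy',x)
P=pts(*x[3:])
for k in P: print(k,P[k].round(),world(P[k],*x[:3]).round(3))
for c in("side","top"):
    im=cv2.imread(f"pics/{c}0.png")
    for t in P:
        u=proj(world(P[t],*x[:3]),c);cv2.circle(im,tuple(int(v*8) for v in u),8,(0,255,255),-1,shift=3)
    cx,cy=(290,190) if c=="side" else (290,210)
    cv2.imwrite(f"pics/{c}0z.png",cv2.resize(im[cy-60:cy+60,cx-80:cx+80],(800,600),interpolation=cv2.INTER_CUBIC))
print(R.from_quat(r.observe()['orientation']).as_matrix().round(2))
E
```

```text
side case [280.9 209. ] 0.74 res [-1.6  2.2]
side lid_edge [276.2 113.1] 0.8 res [-1.8  2.5]
side handle_tip [288.9 204.9] 0.46 res [-0.2  0.9]
side bar [291.6 193.2] 0.53 res [-2.2  1.4]
side tab [290.9 198.1] 0.59 res [ 0.3 -0.8]
side keeper [280.2 150.1] 0.94 res [0.  1.5]
side pivot [285.5 204.1] 0.96 res [-1.1 -2.6]
top case [256.1 208.2] 0.75 res [0.3 0.3]
top lid_edge [207.2 206.5] 0.76 res [-0.8 -3. ]
top handle_tip [304.4 213.2] 0.69 res [-1.1 -0.4]
top bar [304.7 211.8] 0.8 res [1.2 1.2]
top tab [316.8 217.2] 0.6 res [-1.7 -3.3]
top keeper [252.8 210.2] 0.55 res [-0.9 -2.4]
top pivot [279.1 211.7] 0.92 res [ 2.6 -0.9]
fit [0.5651 0.0775 1.4537 0.5947 1.8934 2.5814]
side case [280.9 209. ] 0.74 res [-1.6  2.2]
side lid_edge [276.2 113.1] 0.8 res [-1.8  2.5]
side handle_tip [288.9 204.9] 0.46 res [-0.2  0.5]
side bar [291.6 193.2] 0.53 res [-2.2  1.4]
side tab [290.9 198.1] 0.59 res [ 0.3 -0.8]
side keeper [280.2 150.1] 0.94 res [0.  1.5]
side pivot [285.5 204.1] 0.96 res [-1.1 -2.6]
top case [256.1 208.2] 0.75 res [0.3 0.3]
top lid_edge [207.2 206.5] 0.76 res [-0.8 -3.1]
top handle_tip [304.4 213.2] 0.69 res [-1.2 -0.4]
top bar [304.7 211.8] 0.8 res [1.3 1.2]
top tab [316.8 217.2] 0.6 res [-1.6 -3.3]
top keeper [252.8 210.2] 0.55 res [-0.9 -2.3]
top pivot [279.1 211.7] 0.92 res [ 2.6 -0.9]
fit [0.5651 0.0774 1.4536 0.5949 1.908  2.6   ]
pivot [0. 0.] [0.565 0.077 0.085]
lid_edge [138. 222.] [0.581 0.215 0.307]
keeper [ 54. 140.] [0.571 0.131 0.225]
handle_tip [-61.  22.] [0.558 0.017 0.107]
bar [-72.  63.] [0.557 0.006 0.148]
tab [-96.  68.] [ 0.554 -0.018  0.153]
pin [-22.   3.] [0.563 0.056 0.088]
case [ 87 -85] [0.575 0.164 0.   ]
[[ 0.94 -0.    0.35]
 [-0.35  0.    0.94]
 [-0.   -1.    0.  ]]
```

View pics/side0z.png

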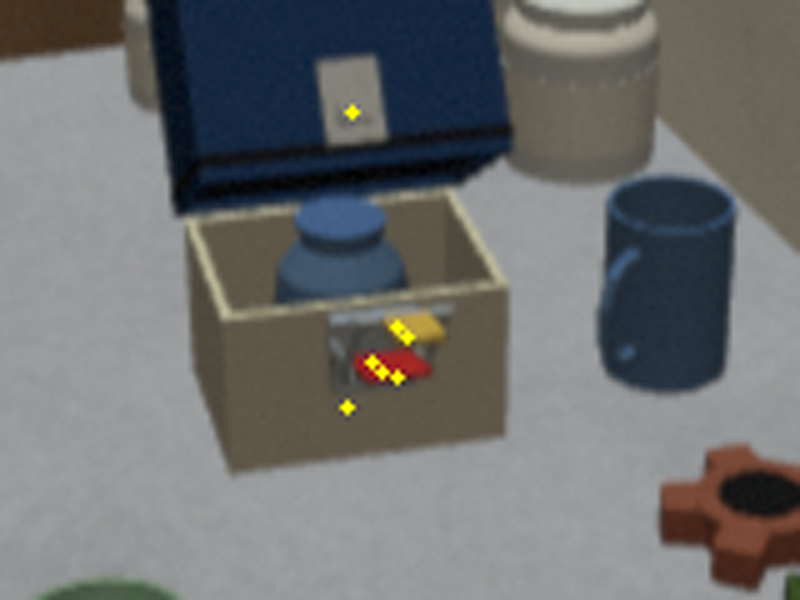

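View pics/top0z.png

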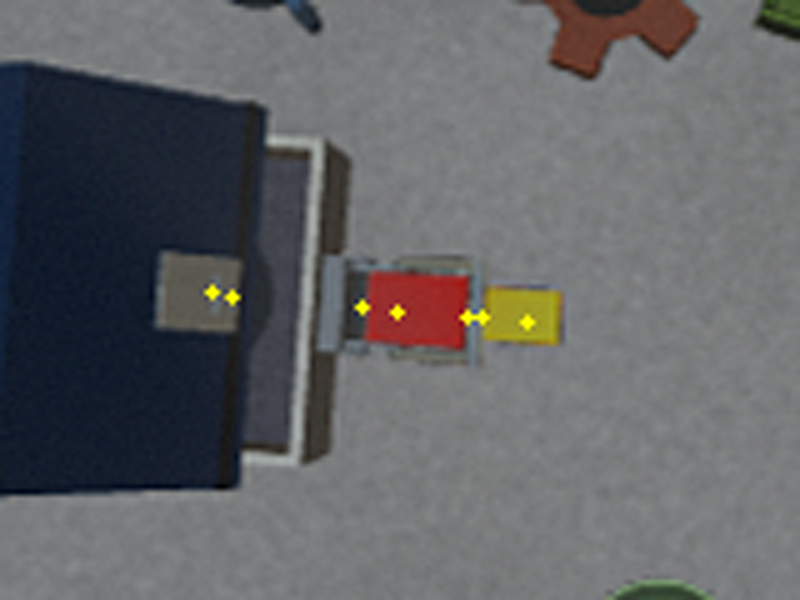

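```bash
cat > f2.py <<'E'
from h import *
def corners(x):
    C={}
    for n,(X,Y,Z) in {'ft+':(-69,89,110),'ft-':(-69,-89,110),'fb+':(-69,89,0),'fb-':(-69,-89,0),'rt+':(69,89,110),'rt-':(69,-89,110)}.items():
        C[n]=world((X+87,Z-85),*x[:3],Y)
    P=pts(*x[3:]); 
    for k in P:C[k]=world(P[k],*x[:3])
    C['plate']=world(P['handle_tip']*35.5/65,*x[:3])
    # lid corners front bottom/top
    c,s=np.cos(x[3]),np.sin(x[3])
    L=lambda X,z:np.array([162+(X-162)*c+(z-25)*s, 25-(X-162)*s+(z-25)*c])
    for y,n in((95,'+'),(-95,'-')):
        C['lfb'+n]=world(L(12,25),*x[:3],y);C['lft'+n]=world(L(12,175),*x[:3],y);C['lrt'+n]=world(L(162,175),*x[:3],y)
    return C
def fitc(D,x0,free):
    x0=np.array(x0,float);free=list(free)
    def f(v):
        x=x0.copy();x[free]=v;C=corners(x)
        return np.concatenate([proj(C[t],c)-p for c,t,p in D])
    s=least_squares(f,x0[free],loss='soft_l1',f_scale=1.5);x=x0.copy();x[free]=s.x
    C=corners(x)
    for c,t,p in D: print(c,t,p,'res',(proj(C[t],c)-p).round(1))
    print('fit',x.round(4));return x
E
python3 - <<'E'
from f2 import *
D=[("top","ft-",(275,178)),("top","ft+",(270,243)),
("side","ft+",(256.4,193.6)),("side","ft-",(311.6,187)),("side","fb+",(256.4,224.4)),("side","fb-",(311,217.4)),("side","rt+",(248,174.4)),("side","rt-",(301,168)),
("top","tab",(314.6,213.4)),("top","bar",(305,212.4)),("top","plate",(293.6,212)),("side","tab",(293,195.6)),("side","plate",(288.6,203.4)),
("top","lid_edge",(207.2,206.5)),("top","keeper",(252.8,210.2)),("side","lid_edge",(276.2,113.1)),("side","keeper",(280.2,150.1)),
]
x=fitc(D,[.565,.0775,1.4537,.6,1.9,2.6],(0,1,2,3,4))
np.save('x.npy',x)
C=corners(x);P=pts(*x[3:])
for k in P: print(k,P[k].round(),C[k].round(3))
for c in("side","top"):
    im=cv2.imread(f"pics/{c}0.png")
    for t in C:
        u=proj(C[t],c);cv2.circle(im,tuple(int(v*8) for v in u),5,(0,255,255),-1,shift=3)
    cx,cy=(290,160) if c=="side" else (250,210)
    cv2.imwrite(f"pics/{c}0y.png",cv2.resize(im[cy-60:cy+60,cx-80:cx+80],(800,600),interpolation=cv2.INTER_CUBIC))
E
```

```text
Traceback (most recent call last):
  File "f2.py", line 20, in fitc
    s=least_squares(f,x0[free],loss='soft_l1',f_scale=1.5);x=x0.copy();x[free]=s.x
  File "f2.py", line 19, in f
    return np.concatenate([proj(C[t],c)-p for c,t,p in D])
                           ~~~~^^^^^^^^
  File "h.py", line 21, in proj
    p=r.camera_params(cam);E=np.linalg.inv(p['extrinsics']);c=E[:3,:3]@w+E[:3,3];u=p['mtx']@c;return u[:2]/u[2]
ValueError: time passes only in moves, steps and waits
```

```bash
sed -i 's/^def proj(w,cam):/_cp={}\ndef cp(c):\n    if c not in _cp: _cp[c]=r.camera_params(c)\n    return _cp[c]\ndef proj(w,cam):/; s/p=r.camera_params(cam);E/p=cp(cam);E/' h.py
cat > run1.py <<'E'
from f2 import *
D=[("top","ft-",(275,178)),("top","ft+",(270,243)),
("side","ft+",(256.4,193.6)),("side","ft-",(311.6,187)),("side","fb+",(256.4,224.4)),("side","fb-",(311,217.4)),("side","rt+",(248,174.4)),("side","rt-",(301,168)),
("top","tab",(314.6,213.4)),("top","bar",(305,212.4)),("top","plate",(293.6,212)),("side","tab",(293,195.6)),("side","plate",(288.6,203.4)),
("top","lid_edge",(207.2,206.5)),("top","keeper",(252.8,210.2)),("side","lid_edge",(276.2,113.1)),("side","keeper",(280.2,150.1)),
]
x=fitc(D,[.565,.0775,1.4537,.6,1.9,2.6],(0,1,2,3,4))
np.save('x.npy',x)
C=corners(x);P=pts(*x[3:])
for k in P: print(k,P[k].round(),C[k].round(3))
for c in("side","top"):
    im=cv2.imread(f"pics/{c}0.png")
    cx,cy=(290,160) if c=="side" else (250,210)
    im=cv2.resize(im[cy-60:cy+60,cx-80:cx+80],(800,600),interpolation=cv2.INTER_CUBIC)
    for t in C:
        u=(proj(C[t],c)-[cx-80,cy-60]+.5)*5;cv2.circle(im,tuple(int(v) for v in u),3,(0,255,255),-1)
    cv2.imwrite(f"pics/{c}0y.png",im)
print(r.observe()['time'])
E
python3 run1.py
```

```text
top ft- (275, 178) res [ 0.9 -1. ]
top ft+ (270, 243) res [ 0.6 -0.4]
side ft+ (256.4, 193.6) res [-2.3  1. ]
side ft- (311.6, 187) res [0.1 0.8]
side fb+ (256.4, 224.4) res [-0.9  1.3]
side fb- (311, 217.4) res [0.2 1. ]
side rt+ (248, 174.4) res [-1.2 -0.2]
side rt- (301, 168) res [-0.4  0.4]
top tab (314.6, 213.4) res [-0.4 -0.7]
top bar (305, 212.4) res [ 0.1 -0.4]
top plate (293.6, 212) res [-1.  -0.8]
side tab (293, 195.6) res [-1.   0.7]
side plate (288.6, 203.4) res [-1.4 -0.3]
top lid_edge (207.2, 206.5) res [-0.3 -2.5]
top keeper (252.8, 210.2) res [-0.8 -2.5]
side lid_edge (276.2, 113.1) res [-2.1  2.8]
side keeper (280.2, 150.1) res [0.1 2. ]
fit [0.5665 0.0791 1.4714 0.5801 1.9218 2.6   ]
pivot [0. 0.] [0.567 0.079 0.085]
lid_edge [135. 222.] [0.58  0.214 0.307]
keeper [ 52. 139.] [0.572 0.131 0.224]
handle_tip [-61.  22.] [0.56  0.018 0.107]
bar [-71.  64.] [0.559 0.008 0.149]
tab [-95.  69.] [ 0.557 -0.016  0.154]
pin [-22.   3.] [0.564 0.057 0.088]
case [ 87 -85] [0.575 0.166 0.   ]
0.8
```

View pics/side0y.png

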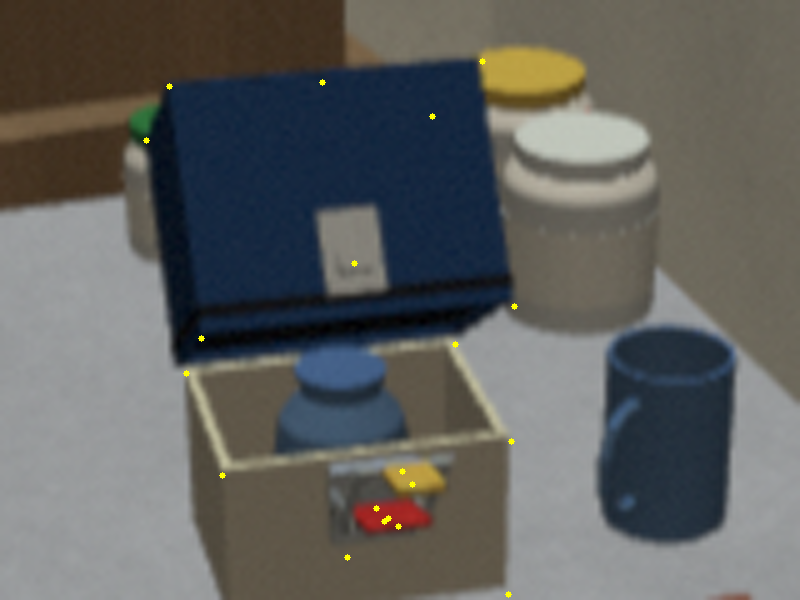

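View pics/top0y.png

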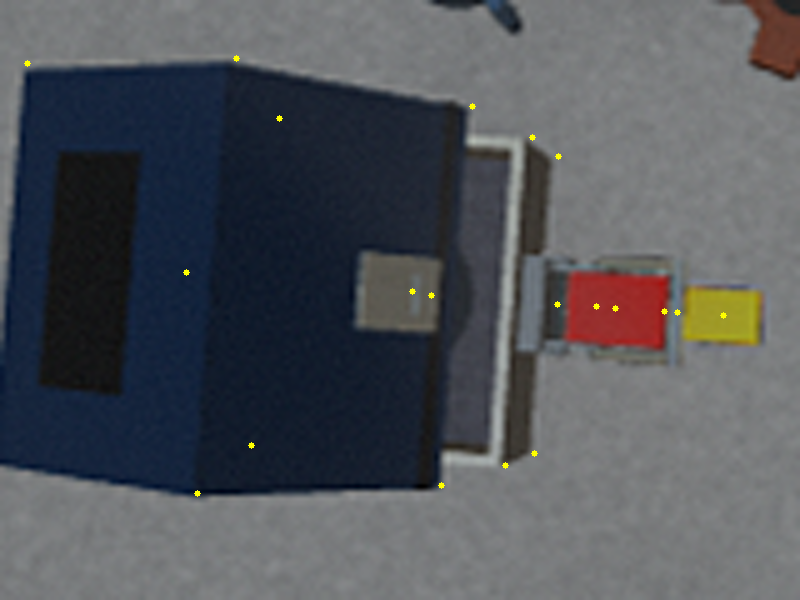

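```bash
cat > plan.py <<'E'
from h import *
X=np.load('x.npy')
def tool(lean,flip=False):
    yaw=X[2]; cx=np.array([np.cos(yaw),np.sin(yaw),0]);cy=np.array([-np.sin(yaw),np.cos(yaw),0]);z=np.array([0,0,1.])
    ty=np.sin(lean)*cx-np.cos(lean)*z; tz=-cy; tx=np.cross(ty,tz)
    return R.from_matrix(np.c_[tx,ty,tz])
def rows(wps,grip,vmax=35,wmax=6.5,start=None):
    """wps list of (world pos, Rotation, [vmax]); prints rows"""
    if start is None:
        o=r.observe(); p=o['eef_pos'];q=R.from_quat(o['orientation'])
    else: p,q=start
    out=[]
    for w in wps:
        tp,tq=w[0],w[1]; vm=w[2] if len(w)>2 else vmax
        n=max(1,int(np.ceil(max(np.linalg.norm(tp-p)*1000/vm,np.degrees((q.inv()*tq).magnitude())/wmax))))
        for k in range(n):
            m=n-k
            d=q.inv().apply((tp-p)/m)*1000; rv=np.degrees((q.inv()*tq).as_rotvec()/m)
            d=np.round(d,1);rv=np.round(rv,1)
            out.append([*d,*rv,grip]); p=p+q.apply(d/1000); q=q*R.from_rotvec(np.radians(rv))
    print(len(out),'rows');print(str([[float(v) for v in o] for o in out]).replace('.0,',',').replace('.0]',']').replace(' ',''))
    return p,q
def W(x,z,y=0): return world((x,z),*X[:3],y)
def st():
    o=r.observe();q=R.from_quat(o['orientation']);c=tocase(o['eef_pos'],*X[:3]);ty=q.apply([0,1,0])
    print('t',round(o['time'],2),'case',c.round(1),'ty',ty.round(2),'tz',q.apply([0,0,1]).round(2),'F',o['contact_force'].round(1),'gap',round(o['finger_gap']*1000,1),'j',o['joint_pos'].round(2))
    return o
E
python3 - <<'E'
from plan import *
o=st()
q=R.from_quat(o['orientation']);p=o['eef_pos']
rows([(np.array([.26,.56,.36]),q*R.from_rotvec([0,0,0])),(W(133,285),tool(0)),(W(133,250),tool(0),30)],0,vmax=36)
E
```

```text
t 0.8 case [494.3 392.9 120.5] ty [-0.  0. -1.] tz [0.35 0.94 0.  ] F [-0.  -0.7  0.6] gap 94.1 j [-1.28  0.63  0.04  1.52 -0.03  1.   -0.02]
21 rows
[[10.1,-30.9,-6.9,0,0,0,0],[10.1,-30.9,-6.9,0,0,0,0],[10.1,-30.9,-7,0,0,0,0],[10.1,-30.9,-6.9,0,0,0,0],[10.1,-30.9,-7,0,0,0,0],[30,-0.7,-15.5,0,5.4,-0,0],[31.4,-0.7,-12.6,0,5.4,-0,0],[32.4,-0.7,-9.6,0,5.4,-0,0],[33.2,-0.7,-6.5,0,5.4,-0,0],[33.6,-0.7,-3.3,0,5.4,-0,0],[33.8,-0.7,-0.1,0,5.4,-0,0],[33.6,-0.7,3,0,5.4,-0,0],[33.2,-0.7,6.2,0,5.4,-0,0],[32.5,-0.7,9.3,0,5.4,-0,0],[31.5,-0.7,12.3,0,5.4,-0,0],[30.1,-0.8,15.2,0,5.4,-0,0],[28.6,-0.7,18,0,5.4,-0,0],[26.8,-0.8,20.6,0,5.3,-0,0],[24.8,-0.7,22.9,0,5.4,-0,0],[-0,17.5,0,0,-0,-0,0],[-0,17.5,0,0,-0,-0,0]]
```

Call:
{"api": "arm_command", "payload": {"rows": [[10, -31, -7, 0, 0, 0, 0], [10, -31, -7, 0, 0, 0, 0], [10, -31, -7, 0, 0, 0, 0], [10, -31, -7, 0, 0, 0, 0], [10, -31, -7, 0, 0, 0, 0], [30, -1, -15, 0, 5.4, 0, 0], [31, -1, -13, 0, 5.4, 0, 0], [32, -1, -10, 0, 5.4, 0, 0], [33, -1, -6, 0, 5.4, 0, 0], [34, -1, -3, 0, 5.4, 0, 0], [34, -1, 0, 0, 5.4, 0, 0], [34, -1, 3, 0, 5.4, 0, 0], [33, -1, 6, 0, 5.4, 0, 0], [32, -1, 9, 0, 5.4, 0, 0], [31, -1, 12, 0, 5.4, 0, 0], [30, -1, 15, 0, 5.4, 0, 0], [29, -1, 18, 0, 5.4, 0, 0], [27, -1, 21, 0, 5.3, 0, 0], [25, -1, 23, 0, 5.4, 0, 0]], "newtons": 20}}

```text
time: 2.38
eef_pos: [0.5788, 0.1963, 0.3826]
orientation: [-0.462, 0.537, -0.531, 0.465]
contact_force: [0.6, 1.1, -0.1]
finger_gap: 0.0003
```

```bash
python3 - <<'E'
from plan import *
o=st()
rows([(W(133,285),tool(0)),(W(133,235),tool(0),30)],0,vmax=36)
E
```

```text
t 2.38 case [117.8  -0.6 297.6] ty [-0.    0.01 -1.  ] tz [ 0.99 -0.14 -0.  ] F [ 0.6  1.1 -0.1] gap 0.3 j [-0.65  0.47  0.47  1.36 -0.22  1.36 -0.32]
3 rows
[[-15,12.7,-1.2,0.1,-2.4,-0.5,0],[-0,25,0,0,0,0,0],[-0,25,0,0,0,0,0]]
```

```bash
python3 - <<'E'
from plan import *
wp=[(W(133,280),tool(0)),(W(133,235),tool(0),25)]
for th in np.linspace(.55,.05,8):
    e=pts(th,1,1)['lid_edge'];wp.append((W(e[0],e[1]+8*np.tan(th)-3),tool(0),20))
rows(wp,0)
E
```

```text
11 rows
[[-15,17.7,-1.2,0.1,-2.4,-0.5,0],[0,22.5,0,0,0,0,0],[0,22.5,0,0,0,0,0],[3.5,12.3,0,0,0,0,0],[13.8,3.6,0,0,0,0,0],[13.7,4.5,0,0,0,0,0],[13.4,5.4,0,0,0,0,0],[12.9,6.3,0,0,0,0,0],[12.6,7.2,0,0,0,0,0],[12,8.1,0,0,0,0,0],[11.5,8.9,0,0,0,0,0]]
```

Call:
{"api": "arm_command", "payload": {"rows": [[-15, 18, -1, 0, -2.4, -0.5, 0], [0, 22, 0, 0, 0, 0, 0], [0, 22, 0, 0, 0, 0, 0], [3, 12, 0, 0, 0, 0, 0]]}}

```text
time: 2.72
eef_pos: [0.5895, 0.1949, 0.3155]
orientation: [0.467, -0.525, 0.533, -0.472]
contact_force: [-24.0, -9.5, 70.3]
finger_gap: 0.0003
```

```bash
python3 - <<'E'
from plan import *
st()
E
```

```text
t 2.72 case [117.5 -11.4 230.5] ty [ 0.01 -0.   -1.  ] tz [ 0.99 -0.12  0.01] F [-24.   -9.5  70.3] gap 0.3 j [-0.64  0.52  0.45  1.47 -0.23  1.2  -0.28]
```

Call:
{"api": "arm_command", "payload": {"rows": [[0, 0, 0, 0, 0, 0, 0]]}}

```text
time: 2.8
eef_pos: [0.5894, 0.1921, 0.317]
orientation: [0.466, -0.525, 0.535, -0.471]
contact_force: [-0.2, -0.8, -0.1]
finger_gap: 0.0008
```

```bash
python3 - <<'E'
from plan import *
st()
for c in("side","top"): cv2.imwrite(f"pics/{c}1.png",r.capture(c))
a=cv2.imread("pics/side1.png")[60:240,180:420];b=cv2.imread("pics/top1.png")[110:290,150:390]
cv2.imwrite("pics/c1.png",np.hstack([cv2.resize(a,(400,300)),cv2.resize(b,(400,300))]))
E
```

```text
t 2.8 case [114.7 -11.6 232. ] ty [ 0.01 -0.01 -1.  ] tz [ 0.99 -0.12  0.01] F [-0.2 -0.8 -0.1] gap 0.8 j [-0.64  0.51  0.46  1.47 -0.22  1.2  -0.28]
```

View pics/c1.png

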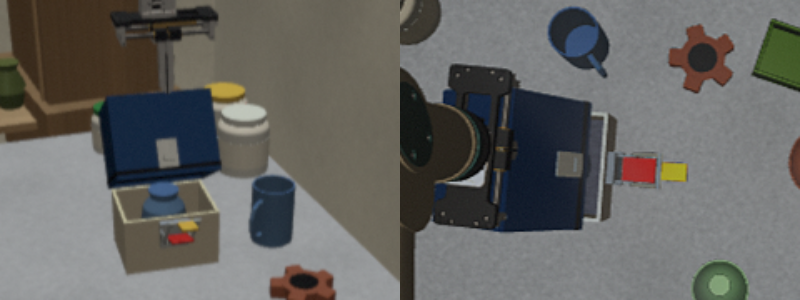

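```bash
python3 - <<'E'
from plan import *
wp=[(W(128,248),tool(0)),(W(131,232),tool(0),9)]
for th in np.linspace(.52,.06,16):
    e=pts(th,1,1)['lid_edge'];wp.append((W(e[0]+2,e[1]+8*np.tan(th)-3),tool(0),20))
rows(wp,0)
E
```

```text
19 rows
[[-11.2,-16.6,-11.9,-0.9,-1.2,0.2,0],[-1.5,8,0,0,-0,-0,0],[-1.5,8,0,0,-0,-0,0],[5.3,10.7,0,0,-0,-0,0],[6,1.6,0,0,-0,-0,0],[5.9,1.7,0,0,-0,-0,0],[5.8,1.9,0,0,-0,-0,0],[5.9,2.1,0,0,-0,-0,0],[5.7,2.3,0,0,-0,-0,0],[5.7,2.4,0,0,-0,-0,0],[5.6,2.6,0,0,-0,-0,0],[5.6,2.8,0,0,-0,-0,0],[5.4,3,0,0,-0,-0,0],[5.4,3,0,0,-0,-0,0],[5.3,3.3,0.1,0,-0,-0,0],[5.2,3.4,-0,0,-0,-0,0],[5.1,3.6,-0,0,-0,-0,0],[5,3.7,-0,0,-0,-0,0],[4.9,3.9,-0,0,-0,-0,0]]
```

Call:
{"api": "arm_command", "payload": {"rows": [[-12, -17, -12, -0.9, -1.2, 0.2, 0], [-2, 5, 0, 0, 0, 0, 0], [-2, 5, 0, 0, 0, 0, 0], [0, 5, 0, 0, 0, 0, 0], [0, 4, 0, 0, 0, 0, 0]]}}

```text
time: 3.32
eef_pos: [0.5796, 0.2125, 0.3129]
orientation: [-0.474, 0.524, -0.524, 0.475]
contact_force: [0.4, 0.8, -1.0]
finger_gap: 0.0004
```

```bash
python3 - <<'E'
from plan import *
st()
E
```

```text
t 3.32 case [1.340e+02 2.000e-01 2.279e+02] ty [ 0.  0. -1.] tz [ 1.  -0.1  0. ] F [ 0.4  0.8 -1. ] gap 0.4 j [-0.66  0.52  0.44  1.47 -0.23  1.2  -0.29]
```

Call:
{"api": "arm_command", "payload": {"rows": [[1, 5, 0, 0, 0, 0, 0], [1, 5, 0, 0, 0, 0, 0], [6, 2, 0, 0, 0, 0, 0], [6, 2, 0, 0, 0, 0, 0]]}}

```text
time: 3.65
eef_pos: [0.5813, 0.1994, 0.3024]
orientation: [0.472, -0.523, 0.525, -0.478]
contact_force: [-3.4, 0.5, 7.1]
finger_gap: 0.0005
```

```bash
python3 - <<'E'
from plan import *
st()
E
```

```text
t 3.65 case [121.2  -2.7 217.4] ty [ 0.01  0.   -1.  ] tz [ 1.   -0.1   0.01] F [-3.4  0.5  7.1] gap 0.5 j [-0.64  0.51  0.44  1.51 -0.23  1.16 -0.26]
```

Call:
{"api": "arm_command", "payload": {"rows": [[6, 3, 1, 0, 0, 0, 0], [6, 3, 0, 0, 0, 0, 0], [6, 3, 0, 0, 0, 0, 0], [6, 3, 0, 0, 0, 0, 0], [6, 3, 0, 0, 0, 0, 0], [6, 3, 0, 0, 0, 0, 0], [6, 3, 0, 0, 0, 0, 0], [5, 4, 0, 0, 0, 0, 0]]}}

```text
time: 4.32
eef_pos: [0.5771, 0.1467, 0.279]
orientation: [0.471, -0.523, 0.526, -0.478]
contact_force: [-1.3, -3.3, 8.3]
finger_gap: 0.0004
```

```bash
python3 - <<'E'
from plan import *
o=st()
E
```

```text
t 4.32 case [ 68.3  -3.8 194. ] ty [ 0.01  0.   -1.  ] tz [ 0.99 -0.1   0.01] F [-1.3 -3.3  8.3] gap 0.4 j [-0.57  0.5   0.44  1.6  -0.24  1.08 -0.17]
```

Call:
{"api": "arm_command", "payload": {"rows": [[5, 4, 0, 0, 0, 0, 0], [5, 4, 0, 0, 0, 0, 0], [4, 4, 0, 0, 0, 0, 0], [3, 4, 0, 0, 0, 0, 0], [2, 3, 0, 0, 0, 0, 0]]}}

```text
time: 4.73
eef_pos: [0.5748, 0.1206, 0.2599]
orientation: [0.471, -0.523, 0.528, -0.475]
contact_force: [-8.9, 4.8, 34.4]
finger_gap: 0.0007
```

```bash
python3 - <<'E'
from plan import *
o=st()
E
```

```text
t 4.73 case [ 42.1  -4.1 174.9] ty [ 0.01 -0.   -1.  ] tz [ 0.99 -0.1   0.01] F [-8.9  4.8 34.4] gap 0.7 j [-0.54  0.51  0.44  1.65 -0.24  1.03 -0.13]
```

Call:
{"api": "arm_command", "payload": {"rows": [[0, 1, 0, 0, 0, 0, 0], [0, 1, 0, 0, 0, 0, 0], [0, -5, 0, 0, 0, 0, 0], [0, -30, 0, 0, 0, 0, 0], [0, -30, 0, 0, 0, 0, 0]]}}

```text
time: 5.15
eef_pos: [0.5699, 0.1208, 0.3196]
orientation: [-0.474, 0.527, -0.525, 0.472]
contact_force: [1.1, -0.6, 0.4]
finger_gap: 0.0003
```

```bash
python3 - <<'E'
from plan import *
o=st()
L=np.radians(40)
rows([(W(-60,230),tool(L/2)),(W(-190,200),tool(L))],60)
E
```

```text
t 5.15 case [ 41.8   0.7 234.6] ty [-0.  0. -1.] tz [ 0.99 -0.1  -0.  ] F [ 1.1 -0.6  0.4] gap 0.3 j [-0.55  0.46  0.46  1.56 -0.21  1.18 -0.16]
8 rows
[[25.4,1.1,0.3,0,-0.1,5,60],[25.5,-1.1,0.3,0,-0.1,5,60],[25.3,-3.3,0.3,0.1,-0.1,5,60],[24.9,-5.4,0.2,0,-0.1,5,60],[33.1,-4.1,-0,0,0,5,60],[32.6,-6.9,-0,0,0,5,60],[31.9,-9.8,-0,0,0,5,60],[30.9,-12.5,-0.1,0.1,0,5,60]]
```

Call:
{"api": "arm_command", "payload": {"rows": [[25, 1, 0, 0, 0, 5, 60], [25, -1, 0, 0, 0, 5, 60], [25, -3, 0, 0, 0, 5, 60], [25, -5, 0, 0, 0, 5, 60], [33, -4, 0, 0, 0, 5, 60], [33, -7, 0, 0, 0, 5, 60], [32, -10, 0, 0, 0, 5, 60], [31, -12, 0, 0, 0, 5, 60], [31, -12, 0, 0, 0, 0, 60]]}}

```text
time: 5.9
eef_pos: [0.5571, -0.1271, 0.2706]
orientation: [-0.257, 0.648, -0.312, 0.645]
contact_force: [0.1, -0.6, -0.0]
finger_gap: 0.0569
```

```bash
cat > look.py <<'E'
import sys
from f2 import *
from plan import st
n=sys.argv[1]
st()
x=np.load('x.npy')
ims=[]
for c in("side","top"):
    im=r.capture(c);cv2.imwrite(f"pics/{c}{n}.png",im)
    for t in ["lid_edge","handle_tip","bar","tab","keeper","pivot"]:
        print(c,t,[(d['centre'],round(d['confidence'],2)) for d in r.tip_of(t,c)][:1])
    cx,cy=(290,185) if c=="side" else (280,210)
    ims.append(cv2.resize(im[cy-60:cy+60,cx-40:cx+40],(400,600),interpolation=cv2.INTER_CUBIC))
cv2.imwrite(f"pics/z{n}.png",np.hstack(ims))
E
python3 look.py 2
```

```text
t 5.9 case [-206.1  -11.2  185.6] ty [ 0.07  0.67 -0.74] tz [ 1.   -0.07  0.03] F [ 0.1 -0.6 -0. ] gap 56.9 j [ 0.42  0.68  0.27  1.55 -0.78  1.47  0.91]
side lid_edge [([284.7, 140.0], 0.65)]
side handle_tip [([286.9, 207.6], 0.79)]
side bar [([290.2, 195.6], 0.4)]
side tab [([291.3, 193.1], 0.62)]
side keeper [([284.6, 182.1], 0.88)]
side pivot [([283.2, 201.9], 0.64)]
top lid_edge [([258.8, 208.3], 0.58)]
top handle_tip [([304.4, 213.9], 0.66)]
top bar [([307.7, 212.7], 0.58)]
top tab [([315.0, 213.4], 0.48)]
top keeper [([276.5, 211.5], 0.82)]
top pivot [([281.9, 212.8], 0.62)]
```

View pics/z2.png

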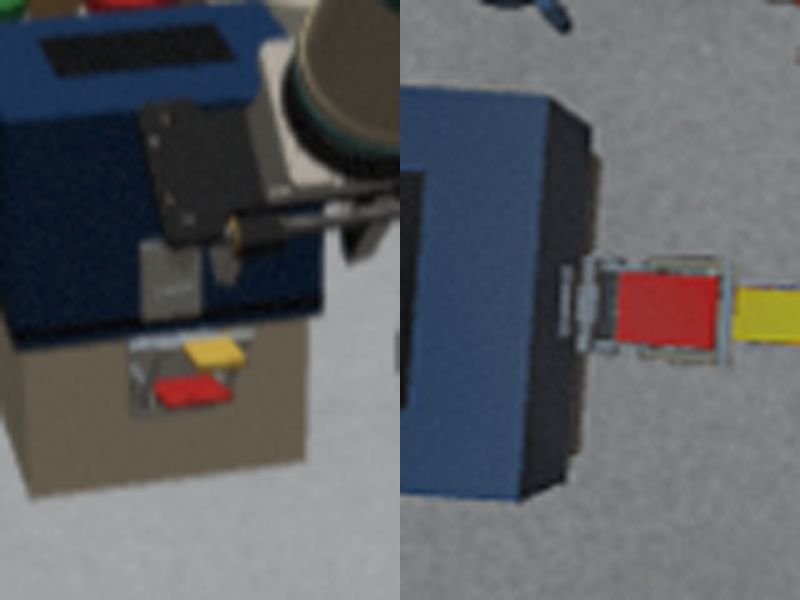

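View pics/side2.png

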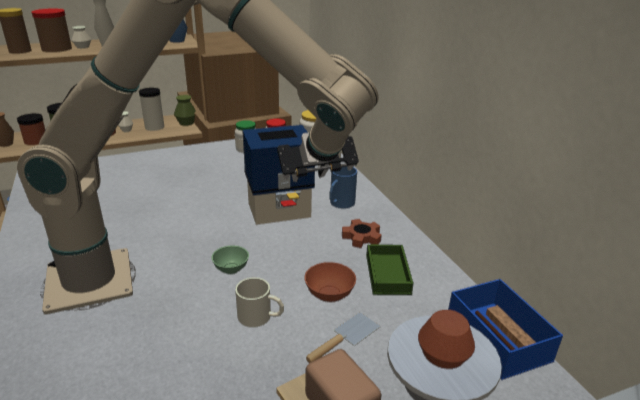

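```bash
cat > run2.py <<'E'
from f2 import *
D=[("top","lft-",(270,169.4)),("top","lft+",(264.2,249.4)),("top","lfb-",(278,176)),("top","lfb+",(273,247)),("top","keeper",(276.7,211.3)),
("side","lfb+",(253.6,194.6)),("side","lfb-",(314.4,187.4)),("side","keeper",(284.6,182.5)),
("side","fb+",(256.4,224.4)),("side","fb-",(311,217.2)),
("top","tab",(314.8,213.4)),("top","bar",(305,212.4)),("top","plate",(293.6,212)),("side","tab",(293,195.6)),("side","plate",(288.6,203.4)),
("side","pivot",(285.,203.5)),("top","pivot",(280.,211.7)),
]
x=fitc(D,[.565,.0775,1.4537,.0,1.9,2.6],(0,1,2,4))
x=fitc(D,[.565,.0775,1.4537,.0,1.9,2.6],(0,1,2,4,5))
x=fitc([d for d in D if d[0]=='top'],[.565,.0775,1.4537,.0,1.9,2.6],(0,1,2,4))
x=fitc([d for d in D if d[0]=='side'],[.565,.0775,1.4537,.0,1.9,2.6],(0,1,2,4))
E
python3 run2.py
```

```text
top lft- (270, 169.4) res [-0.2 -0.9]
top lft+ (264.2, 249.4) res [-0.4  0.8]
top lfb- (278, 176) res [ 0.6 -0.7]
top lfb+ (273, 247) res [ 0.5 -1.6]
top keeper (276.7, 211.3) res [-1.  -1.2]
side lfb+ (253.6, 194.6) res [-1.3  1.6]
side lfb- (314.4, 187.4) res [-0.5  1.3]
side keeper (284.6, 182.5) res [-0.9  0.2]
side fb+ (256.4, 224.4) res [-1.1  1.8]
side fb- (311, 217.2) res [-0.1  1.3]
top tab (314.8, 213.4) res [-0.4 -0.8]
top bar (305, 212.4) res [ 0.3 -0.3]
top plate (293.6, 212) res [-0.5 -0.6]
side tab (293, 195.6) res [-0.9  0.4]
side plate (288.6, 203.4) res [-1.5 -0.2]
side pivot (285.0, 203.5) res [-0.4 -2. ]
top pivot (280.0, 211.7) res [ 1.7 -1. ]
fit [0.5655 0.0776 1.4809 0.     1.9359 2.6   ]
top lft- (270, 169.4) res [-0.2 -0.9]
top lft+ (264.2, 249.4) res [-0.4  0.8]
top lfb- (278, 176) res [ 0.6 -0.7]
top lfb+ (273, 247) res [ 0.5 -1.6]
top keeper (276.7, 211.3) res [-1.1 -1.2]
side lfb+ (253.6, 194.6) res [-1.3  1.6]
side lfb- (314.4, 187.4) res [-0.5  1.3]
side keeper (284.6, 182.5) res [-0.9  0.2]
side fb+ (256.4, 224.4) res [-1.1  1.7]
side fb- (311, 217.2) 
[... 400 characters left out ...]
.4) res [-0.3  1.6]
top lfb- (278, 176) res [0.4 0. ]
top lfb+ (273, 247) res [ 0.6 -0.9]
top keeper (276.7, 211.3) res [-1.1 -0.5]
top tab (314.8, 213.4) res [-0.3 -0.1]
top bar (305, 212.4) res [0.4 0.3]
top plate (293.6, 212) res [-0.5  0.1]
top pivot (280.0, 211.7) res [ 1.6 -0.4]
fit [0.5636 0.0777 1.4834 0.     1.9314 2.6   ]
side lfb+ (253.6, 194.6) res [-0.4  0.8]
side lfb- (314.4, 187.4) res [0.2 0.4]
side keeper (284.6, 182.5) res [-0.  -0.6]
side fb+ (256.4, 224.4) res [-0.2  0.9]
side fb- (311, 217.2) res [0.6 0.4]
side tab (293, 195.6) res [0.1 0.2]
side plate (288.6, 203.4) res [-0.6 -0.9]
side pivot (285.0, 203.5) res [ 0.4 -2.8]
fit [0.5695 0.0816 1.484  0.     1.9186 2.6   ]
```

```bash
cat > setx.py <<'E'
import numpy as np
np.save('x.npy',np.array([.5665,.079,1.482,0,1.93,2.6]))
E
python3 setx.py
cat >> plan.py <<'E'
def tcp(P,lean,d=11): # case xz of TCP so that pinch point P is d behind
    return np.asarray(P)+d*np.array([np.sin(lean),-np.cos(lean)])
def pinch(a,phi,s=35):
    pin=22*np.array([-np.sin(a-.21),-np.cos(a-.21)]);bar=pin+78.5*np.array([-np.sin(phi),np.cos(phi)])
    return bar,bar+s*np.array([-np.sin(phi+.7),np.cos(phi+.7)])
E
python3 - <<'E'
from plan import *
L=np.radians(35)
b,P=pinch(1.93,.67);print(b,P)
t=tcp(P,L);b0=tcp(P,L,-50);print(t,b0)
rows([(W(*b0),tool(L)),(W(*t),tool(L),16)],60,vmax=30)
E
```

```text
[-70.50297483  64.80031618] [-104.79975698   71.78105641]
[-98.49041618  62.77038393] [-133.4785788   112.73865863]
8 rows
[[0.7,25.4,-2.8,-0.1,0.6,-1.9,60],[-0.2,25.4,-2.7,-0.1,0.5,-1.8,60],[-0.9,25.3,-2.6,-0.2,0.6,-1.9,60],[-1.8,25.3,-2.6,-0.1,0.5,-1.8,60],[0,15.3,-0,-0,0,-0,60],[0,15.2,-0,-0,0,-0,60],[0,15.3,-0,-0,0,-0,60],[0.1,15.2,-0,-0,0,-0,60]]
```

Call:
{"api": "arm_command", "payload": {"rows": [[1, 25, -3, -0.1, 0.6, -1.9, 60], [0, 25, -3, -0.1, 0.5, -1.8, 60], [-1, 25, -3, -0.2, 0.6, -1.9, 60], [-2, 25, -3, -0.1, 0.5, -1.8, 60], [0, 0, 0, 0, 0, 0, 60]]}}

```text
time: 7.02
eef_pos: [0.5541, -0.0555, 0.1964]
orientation: [-0.299, 0.639, -0.359, 0.611]
contact_force: [-0.4, 1.7, -0.3]
finger_gap: 0.0598
```

```bash
python3 - <<'E'
from plan import *
o=st()
L=np.radians(35)
b,P=pinch(1.93,.67)
t=tcp(P,L);b0=tcp(P,L,-50)
rows([(W(*t),tool(L),16)],60,vmax=30)
E
python3 look.py 3
```

```text
t 7.02 case [-135.1    0.4  111.4] ty [ 0.06  0.56 -0.82] tz [ 1.   -0.09  0.  ] F [-0.4  1.7 -0.3] gap 59.8 j [ 0.24  0.66  0.28  1.75 -0.8   1.17  0.88]
4 rows
[[-0.6,15.2,0,-0.1,-0,0.1,60],[-0.6,15.2,0,-0.1,-0,0.1,60],[-0.6,15.2,0.1,-0.1,-0,0.2,60],[-0.6,15.2,0.1,-0,-0.1,0.1,60]]
t 7.02 case [-135.1    0.4  111.4] ty [ 0.06  0.56 -0.82] tz [ 1.   -0.09  0.  ] F [-0.4  1.7 -0.3] gap 59.8 j [ 0.24  0.66  0.28  1.75 -0.8   1.17  0.88]
side lid_edge [([282.0, 144.7], 0.95)]
side handle_tip [([289.9, 202.3], 0.73)]
side bar [([293.3, 192.0], 0.6)]
side tab [([342.7, 201.6], 0.69)]
side keeper [([283.1, 182.4], 0.68)]
side pivot [([285.7, 199.2], 0.81)]
top lid_edge [([262.7, 207.3], 0.58)]
top handle_tip [([301.9, 214.4], 0.71)]
top bar [([327.2, 148.2], 0.74)]
top tab [([313.9, 213.2], 0.47)]
top keeper [([276.1, 211.5], 0.88)]
top pivot [([281.4, 213.2], 0.97)]
```

View pics/z3.png

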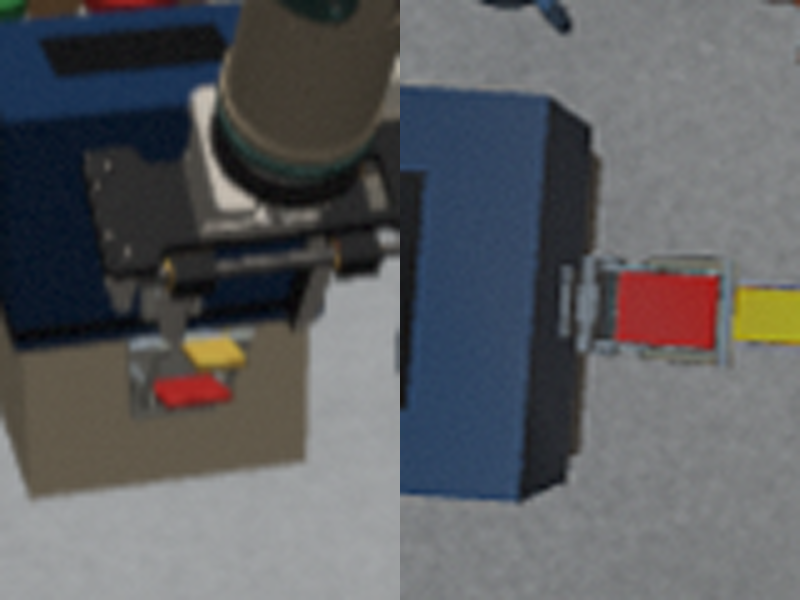

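Call:
{"api": "arm_command", "payload": {"rows": [[-1, 15, 0, 0, 0, 0, 60], [-1, 15, 0, 0, 0, 0, 60], [-1, 15, 0, 0, 0, 0, 60], [0, 15, 0, 0, 0, 0, 60], [0, 1, 0, 0, 0, 0, 60]]}}

```text
time: 8.13
eef_pos: [0.5615, -0.0261, 0.1484]
orientation: [-0.297, 0.637, -0.365, 0.611]
contact_force: [-0.6, 0.7, 0.7]
finger_gap: 0.0599
```

Call:
{"api": "arm_command", "payload": {"rows": [[0, 0, 0, 0, 0, 0, 15], [0, 0, 0, 0, 0, 0, 15], [0, 0, 0, 0, 0, 0, 15], [0, 0, 0, 0, 0, 0, 15], [0, 0, 0, 0, 0, 0, 15], [0, 0, 0, 0, 0, 0, 15]], "newtons": 12}}

```text
time: 8.63
eef_pos: [0.5592, -0.0272, 0.1497]
orientation: [-0.298, 0.638, -0.363, 0.61]
contact_force: [-3.4, 0.5, -1.0]
finger_gap: 0.0275
```

```bash
python3 look.py 4; cp pics/top4.png /tmp; python3 -c "
import cv2
a=cv2.imread('pics/side4.png')[150:250,240:370];b=cv2.imread('pics/top4.png')[160:260,260:360]
import numpy as np
cv2.imwrite('pics/y4.png',np.hstack([cv2.resize(a,(450,346),interpolation=2),cv2.resize(b,(346,346),interpolation=2)]))"
```

```text
t 8.63 case [-106.4   -2.1   64.7] ty [ 0.06  0.56 -0.83] tz [ 0.99 -0.1   0.01] F [-3.4  0.5 -1. ] gap 27.5 j [ 0.21  0.71  0.25  1.81 -0.87  1.06  0.93]
side lid_edge [([286.9, 141.1], 0.73)]
side handle_tip [([287.5, 203.1], 0.74)]
side bar [([293.8, 195.1], 0.49)]
side tab [([228.3, 269.2], 0.34)]
side keeper [([284.3, 181.2], 0.87)]
side pivot []
top lid_edge [([260.6, 206.8], 0.61)]
top handle_tip [([305.2, 216.0], 0.67)]
top bar [([306.7, 212.5], 0.5)]
top tab [([315.9, 216.4], 0.52)]
top keeper [([276.8, 210.5], 0.58)]
top pivot [([280.4, 209.5], 0.74)]
```

View pics/y4.png

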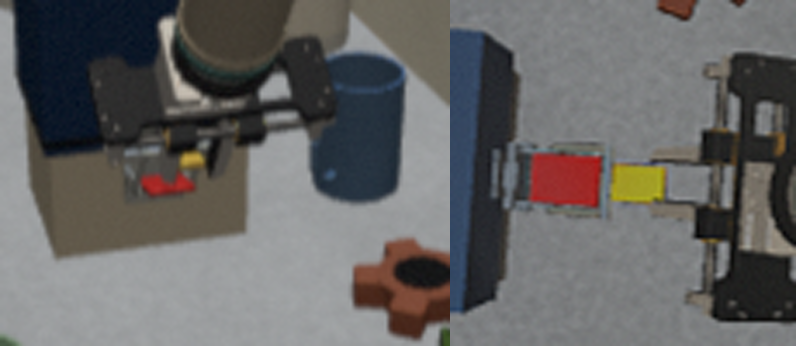

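Call:
{"api": "arm_command", "payload": {"rows": [[0, 0, 0, 0, 0, 0, 44], [0, 0, 0, 0, 0, 0, 44], [-3, 3, -0.5, 0, 0, 0, 44], [-3, 3, 0, 0, 0, 0, 44], [0, 0, 0, 0, 0, 0, 24], [0, 0, 0, 0, 0, 0, 24], [0, 0, 0, 0, 0, 0, 24], [0, 0, 0, 0, 0, 0, 24]], "newtons": 12}}

```text
time: 10.0
eef_pos: [0.5592, -0.0195, 0.1479]
orientation: [-0.299, 0.637, -0.364, 0.61]
contact_force: [-3.5, -0.9, 0.7]
finger_gap: 0.0279
```

```bash
python3 -c "
from plan import *
st()
a=r.capture('side');cv2.imwrite('pics/side5.png',a);b=r.capture('top');cv2.imwrite('pics/top5.png',b)
a=a[150:250,240:370];b=b[160:260,260:360]
cv2.imwrite('pics/y5.png',np.hstack([cv2.resize(a,(450,346),interpolation=2),cv2.resize(b,(346,346),interpolation=2)]))"
```

```text
t 10.0 case [-98.7  -1.5  62.9] ty [ 0.06  0.56 -0.83] tz [ 1.   -0.1   0.01] F [-3.5 -0.9  0.7] gap 27.9 j [ 0.2   0.7   0.24  1.82 -0.87  1.04  0.92]
```

View pics/y5.png

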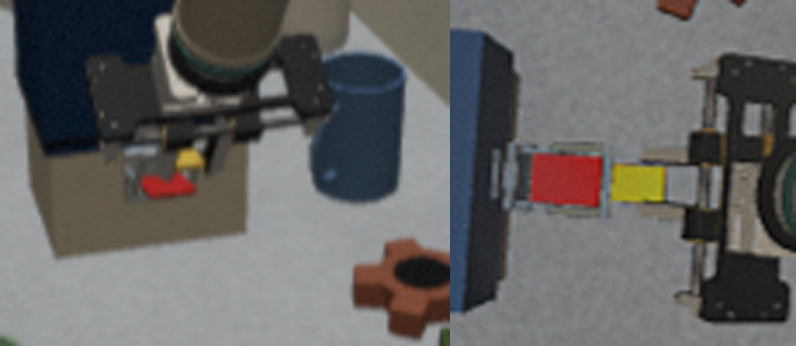

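```bash
cat >> plan.py <<'E'
def ik(b,a0,phi0):
    s=least_squares(lambda v:pinch(*v)[0]-np.asarray(b),[a0,phi0]);return s.x
def hookpath(bars,a=1.93,phi=.67,L=np.radians(35),off=(0,0)):
    out=[]
    for b in bars:
        a,phi=ik(b,a,phi);P=pinch(a,phi)[1];t=tcp(P,L)+np.array(off);out.append(t)
        print('bar',b,'a',round(a,2),'phi',round(phi,2),'tcp',t.round(1))
    return out
E
python3 - <<'E'
from plan import *
L=np.radians(35)
T=hookpath([(-70.5,64.8),(-60,74),(-48,80),(-36,83),(-24,83),(-12,81),(-3,79),(5,76),(8,72),(8,66),(8,60)])
yc=tocase(r.observe()['eef_pos'],*X[:3])[1]
rows([(W(*t,yc),tool(L),15) for t in T[1:7]],24)
E
```

```text
bar (-70.5, 64.8) a 1.93 phi 0.67 tcp [-98.5  62.8]
bar (-60, 74) a 2.04 phi 0.52 tcp [-86.5  77.1]
bar (-48, 80) a 2.07 phi 0.35 tcp [-72.   88.4]
bar (-36, 83) a 2.05 phi 0.19 tcp [-56.9  96. ]
bar (-24, 83) a 1.99 phi 0.03 tcp [-41.1 100. ]
bar (-12, 81) a 1.92 phi -0.12 tcp [-24.7 101.4]
bar (-3, 79) a 1.91 phi -0.24 tcp [-12.2 101.4]
bar (5, 76) a 1.88 phi -0.35 tcp [-0.7 99.9]
bar (8, 72) a 1.76 phi -0.39 tcp [ 3.7 96.3]
bar (8, 66) a 1.46 phi -0.38 tcp [ 3.2 90.2]
bar (8, 60) a 1.06 phi -0.32 tcp [ 1.2 83.5]
11 rows
[[-9,-2.5,0,-0.4,-0.1,0.5,24],[-9,-2.5,0,-0.4,-0.1,0.5,24],[-9.2,-0.4,0,0,0,-0,24],[-9.1,-0.5,0,0,0,-0,24],[-8.4,1.2,0,0,0,-0,24],[-8.4,1.3,0,0,0,-0,24],[-7.6,2.9,0,0,0,-0,24],[-7.7,2.9,0,0,0,-0,24],[-7,4.1,0,0,0,-0,24],[-7.1,4.2,0,0,0,-0,24],[-10.3,7.2,0,0,0,-0,24]]
```

Call:
{"api": "arm_command", "payload": {"rows": [[-9, -2.5, 0, -0.4, 0, 0.5, 24], [-9, -2.5, 0, -0.4, 0, 0.5, 24], [-9, -0.5, 0, 0, 0, 0, 24], [-9, -0.5, 0, 0, 0, 0, 24], [-8.5, 1, 0, 0, 0, 0, 24], [-8.5, 1, 0, 0, 0, 0, 24]]}}

```text
time: 10.6
eef_pos: [0.5628, 0.0252, 0.1832]
orientation: [-0.298, 0.644, -0.353, 0.61]
contact_force: [-2.6, 1.0, -2.8]
finger_gap: 0.0278
```

```bash
python3 - <<'E'
from plan import *
L=np.radians(35)
st()
T=hookpath([(-48,80),(-36,83),(-24,83),(-12,81),(-5,79)])
yc=tocase(r.observe()['eef_pos'],*X[:3])[1]
rows([(W(*t,yc),tool(L),15) for t in T[2:]],24)
E
cat > pic.sh <<'E'
python3 -c "
from plan import *
st()
a=r.capture('side');cv2.imwrite('pics/side$1.png',a);b=r.capture('top');cv2.imwrite('pics/top$1.png',b)
a=a[140:240,240:370];b=b[160:260,240:340]
cv2.imwrite('pics/y$1.png',np.hstack([cv2.resize(a,(450,346),interpolation=2),cv2.resize(b,(346,346),interpolation=2)]))"
E
bash pic.sh 6
```

```text
t 10.6 case [-54.   -1.1  98.2] ty [ 0.05  0.57 -0.82] tz [ 1.   -0.09 -0.01] F [-2.6  1.  -2.8] gap 27.8 j [ 0.13  0.65  0.24  1.82 -0.87  1.08  0.83]
bar (-48, 80) a 2.07 phi 0.35 tcp [-72.   88.4]
bar (-36, 83) a 2.05 phi 0.19 tcp [-56.9  96. ]
bar (-24, 83) a 1.99 phi 0.03 tcp [-41.1 100. ]
bar (-12, 81) a 1.92 phi -0.12 tcp [-24.7 101.4]
bar (-5, 79) a 1.89 phi -0.22 tcp [-15. 101.]
4 rows
[[-11.6,5.9,-0,0.2,-0.3,-0.1,24],[-7.1,4.1,-0,0,0,-0,24],[-7.1,4.2,-0,0,0,-0,24],[-7.7,5.9,-0,0,0,-0,24]]
t 10.6 case [-54.   -1.1  98.2] ty [ 0.05  0.57 -0.82] tz [ 1.   -0.09 -0.01] F [-2.6  1.  -2.8] gap 27.8 j [ 0.13  0.65  0.24  1.82 -0.87  1.08  0.83]
```

View pics/y6.png

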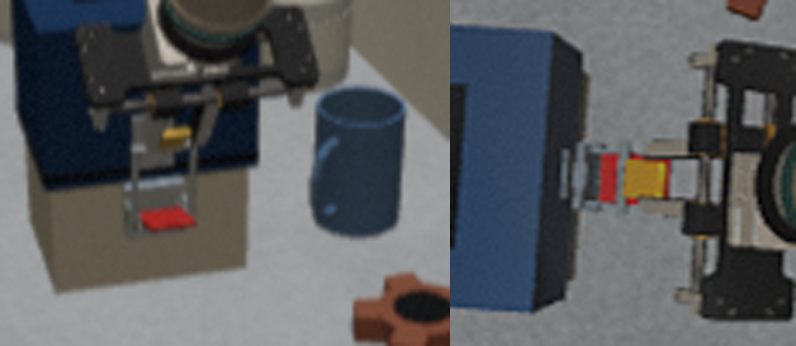

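Call:
{"api": "arm_command", "payload": {"rows": [[-8, 4, 0, 0, 0, 0, 24], [-7, 4, 0, 0, 0, 0, 24], [-6, 4, 0, 0, 0, 0, 24], [-6, 4, 0, 0, 0, 0, 24], [0, 0, 0, 0, 0, 0, 24]]}}

```text
time: 11.12
eef_pos: [0.566, 0.0608, 0.1876]
orientation: [-0.298, 0.643, -0.352, 0.612]
contact_force: [-2.7, -0.3, -0.4]
finger_gap: 0.028
```

```bash
bash pic.sh 7
```

```text
t 11.12 case [-18.2  -1.1 102.6] ty [ 0.05  0.57 -0.82] tz [ 1.   -0.09 -0.  ] F [-2.7 -0.3 -0.4] gap 28.0 j [ 0.08  0.64  0.23  1.83 -0.89  1.04  0.79]
```

View pics/y7.png

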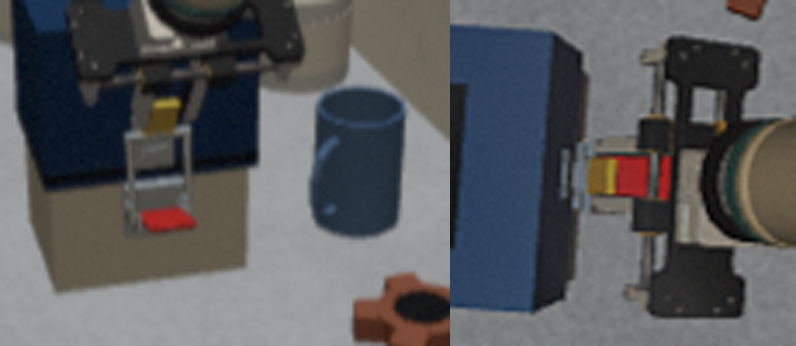

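Call:
{"api": "arm_command", "payload": {"rows": [[-5, 4, 0, 0, 0, 0, 24], [-5, 4, 0, 0, 0, 0, 24], [-3, 3, 0, 0, 0, 0, 24], [0, 0, 0, 0, 0, 0, 24]]}}

```text
time: 11.55
eef_pos: [0.5675, 0.0768, 0.1855]
orientation: [-0.297, 0.644, -0.353, 0.61]
contact_force: [-3.2, -0.0, -0.8]
finger_gap: 0.0274
```

```bash
bash pic.sh 8
```

```text
t 11.55 case [ -2.1  -1.2 100.5] ty [ 0.05  0.57 -0.82] tz [ 1.   -0.09 -0.01] F [-3.2 -0.  -0.8] gap 27.4 j [ 0.06  0.63  0.22  1.84 -0.9   1.02  0.78]
```

View pics/y8.png

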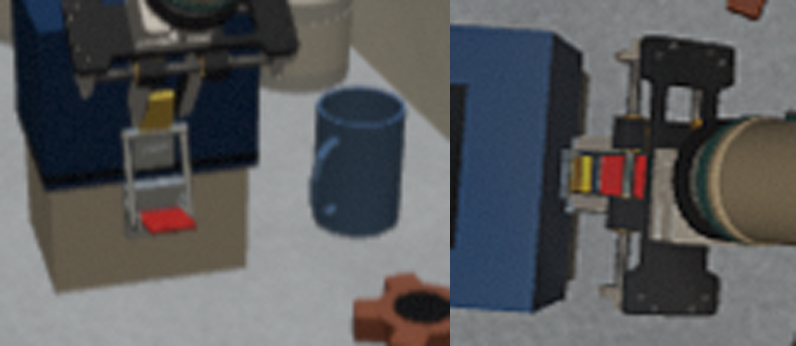

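Call:
{"api": "arm_command", "payload": {"rows": [[-1.5, 2, 0, 0, 0, 0, 24], [-1.5, 2, 0, 0, 0, 0, 24], [0, 0, 0, 0, 0, 0, 24]]}}

```text
time: 11.9
eef_pos: [0.568, 0.0805, 0.1841]
orientation: [-0.297, 0.644, -0.354, 0.61]
contact_force: [-2.9, 0.3, 1.1]
finger_gap: 0.0279
```

```bash
python3 -c "
from plan import *
st()"
```

```text
t 11.9 case [ 1.6 -1.4 99.1] ty [ 0.05  0.57 -0.82] tz [ 1.   -0.09 -0.01] F [-2.9  0.3  1.1] gap 27.9 j [ 0.05  0.64  0.22  1.85 -0.91  1.02  0.78]
```

Call:
{"api": "arm_command", "payload": {"rows": [[-1.5, 1.5, 0, 0, 0, 0, 24], [-1.5, 1.5, 0, 0, 0, 0, 24], [0, 0, 0, 0, 0, 0, 24]]}}

```text
time: 12.15
eef_pos: [0.5681, 0.0801, 0.1831]
orientation: [-0.297, 0.643, -0.356, 0.609]
contact_force: [-3.9, 1.2, 1.1]
finger_gap: 0.0276
```

```bash
python3 -c "
from plan import *
st()"
```

```text
t 12.15 case [ 1.3 -1.4 98.1] ty [ 0.05  0.57 -0.82] tz [ 1.  -0.1 -0. ] F [-3.9  1.2  1.1] gap 27.6 j [ 0.05  0.63  0.22  1.85 -0.91  1.01  0.77]
```

Call:
{"api": "arm_command", "payload": {"rows": [[1.3, 2.8, 0, 0, 0, 0, 24], [1.3, 2.8, 0, 0, 0, 0, 24], [1.5, 2.6, 0, 0, 0, 0, 24], [0, 0, 0, 0, 0, 0, 24]]}}

```text
time: 12.48
eef_pos: [0.5682, 0.0798, 0.1742]
orientation: [-0.297, 0.643, -0.357, 0.609]
contact_force: [-4.6, 0.3, -0.7]
finger_gap: 0.028
```

```bash
bash pic.sh 9
```

```text
t 12.48 case [ 0.9 -1.6 89.2] ty [ 0.05  0.57 -0.82] tz [ 1.  -0.1 -0. ] F [-4.6  0.3 -0.7] gap 28.0 j [ 0.05  0.65  0.22  1.86 -0.92  0.99  0.79]
```

View pics/y9.png

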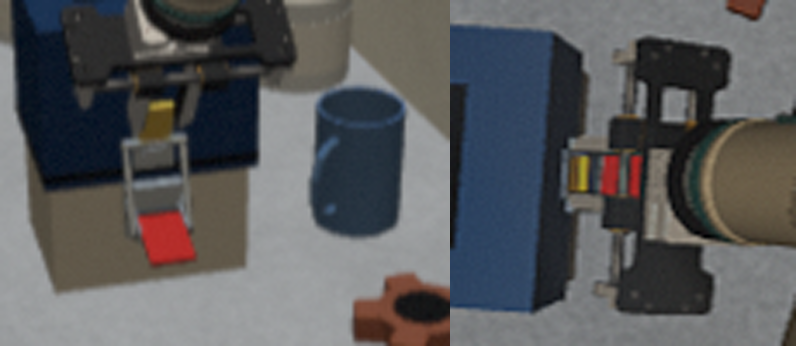

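Call:
{"api": "arm_command", "payload": {"rows": [[1.7, 2.2, 0, 0, 0, 0, 24], [1.7, 2.2, 0, 0, 0, 0, 24], [1.5, 2, 0, 0, 0, 0, 24], [0, 0, 0, 0, 0, 0, 24]]}}

```text
time: 12.92
eef_pos: [0.5683, 0.079, 0.1682]
orientation: [-0.296, 0.643, -0.357, 0.61]
contact_force: [-4.2, 0.2, -0.7]
finger_gap: 0.0281
```

```bash
python3 look.py 10; bash pic.sh 11
```

```text
t 12.92 case [ 0.2 -1.8 83.2] ty [ 0.05  0.57 -0.82] tz [ 1.  -0.1 -0. ] F [-4.2  0.2 -0.7] gap 28.1 j [ 0.06  0.66  0.21  1.86 -0.93  0.99  0.81]
side lid_edge [([283.7, 142.4], 0.87)]
side handle_tip [([286.9, 219.3], 0.58)]
side bar [([286.8, 182.2], 0.69)]
side tab [([285.8, 176.8], 0.61)]
side keeper []
side pivot [([284.6, 202.9], 0.87)]
top lid_edge [([260.7, 207.8], 0.91)]
top handle_tip [([302.0, 216.0], 0.48)]
top bar [([304.1, 214.5], 0.59)]
top tab [([276.9, 211.3], 0.63)]
top keeper [([277.5, 210.5], 0.64)]
top pivot [([282.1, 212.2], 0.68)]
t 13.62 case [ 0.3 -1.8 83. ] ty [ 0.05  0.57 -0.82] tz [ 1.  -0.1 -0. ] F [-4.6 -1.8  3.3] gap 28.3 j [ 0.06  0.66  0.21  1.86 -0.93  0.99  0.81]
```

View pics/y11.png

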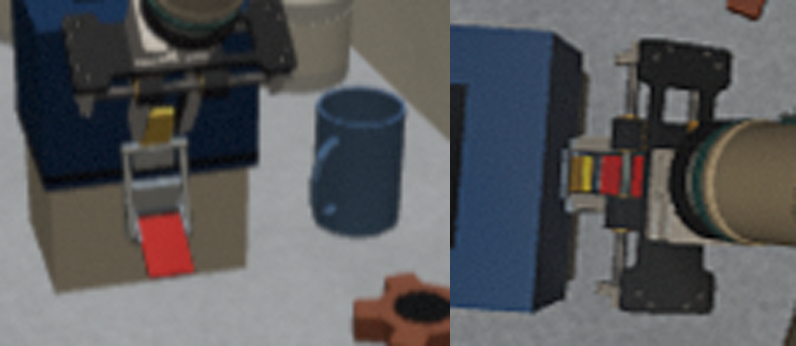

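Call:
{"api": "arm_command", "payload": {"rows": [[1.2, 1.7, 0, 0, 0, 0, 24], [1.2, 1.7, 0, 0, 0, 0, 24], [1.2, 1.7, 0, 0, 0, 0, 24]]}}

```text
time: 13.97
eef_pos: [0.5684, 0.0795, 0.1666]
orientation: [-0.294, 0.643, -0.355, 0.611]
contact_force: [-7.6, -3.6, 11.8]
finger_gap: 0.0281
```

```bash
bash pic.sh 12; python3 -c "
import cv2
a=cv2.imread('pics/side12.png')[150:230,250:320];cv2.imwrite('pics/w12.png',cv2.resize(a,(525,600),interpolation=2))"
```

```text
t 13.97 case [ 0.7 -1.9 81.6] ty [ 0.06  0.58 -0.82] tz [ 1.  -0.1 -0. ] F [-7.6 -3.6 11.8] gap 28.1 j [ 0.06  0.66  0.21  1.86 -0.94  0.98  0.82]
```

View pics/w12.png

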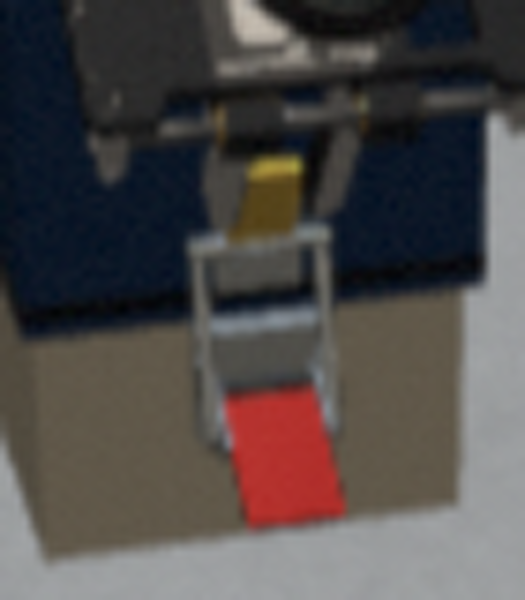

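Call:
{"api": "arm_command", "payload": {"rows": [[-0.6, -0.8, 0, 0, 0, 0, 40], [0, 0, 0, 0, 0, 0, 44], [0, 0, 0, 0, 0, 0, 44], [3, -10, 0, 0, 0, 0, 44], [6, -20, 0, 0, 0, 0, 44], [6, -30, 0, 0, 0, 0, 44], [6, -30, 0, 0, 0, 0, 20]]}}

```text
time: 14.65
eef_pos: [0.5651, 0.0133, 0.2288]
orientation: [-0.294, 0.642, -0.354, 0.613]
contact_force: [0.7, -1.4, 0.3]
finger_gap: 0.0401
```

```bash
python3 look.py 13; python3 -c "
import cv2
import numpy as np
a=cv2.imread('pics/side13.png')[150:230,250:320];b=cv2.imread('pics/top13.png')[180:240,255:325];cv2.imwrite('pics/w13.png',np.hstack([cv2.resize(a,(400,457),interpolation=2),cv2.resize(b,(400,457),interpolation=2)]))"
```

```text
t 14.65 case [-65.6  -4.5 143.8] ty [ 0.06  0.58 -0.82] tz [ 1.   -0.09  0.  ] F [ 0.7 -1.4  0.3] gap 40.1 j [ 0.14  0.6   0.26  1.77 -0.82  1.16  0.77]
side lid_edge [([284.5, 175.3], 0.46)]
side handle_tip [([285.7, 219.5], 0.76)]
side bar [([287.2, 183.4], 0.65)]
side tab [([284.0, 175.8], 0.51)]
side keeper [([284.2, 181.8], 0.86)]
side pivot [([282.3, 199.3], 0.57)]
top lid_edge []
top handle_tip [([301.6, 212.2], 0.78)]
top bar [([277.8, 211.1], 0.68)]
top tab [([279.0, 207.9], 0.5)]
top keeper [([273.5, 210.9], 0.94)]
top pivot [([281.5, 212.7], 0.76)]
```

View pics/w13.png

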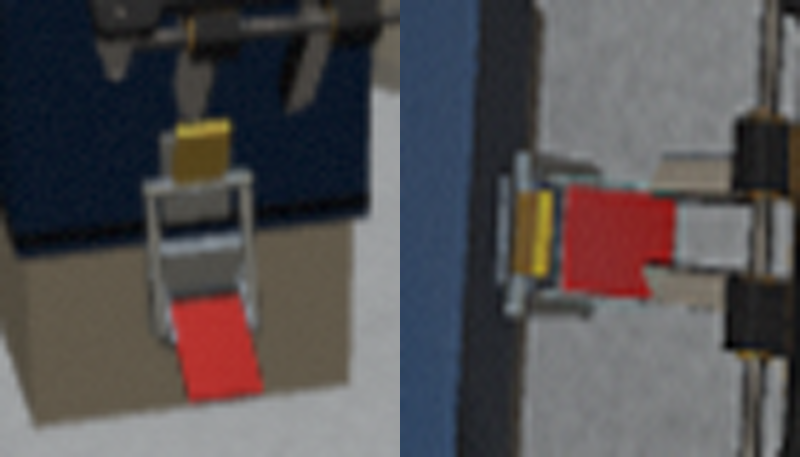

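```bash
python3 - <<'E'
from f2 import *
from plan import W
x=np.load('x.npy')
for n,p in (('seat',(8,60)),('lip top',(-.5,63)),('outside',(-6,60)),('ontop',(0,67)),('lidfront bottom',(12,25)),('lidfronttop',(12,175))):
    print(n,proj(W(*p),'top').round(1),proj(W(*p),'side').round(1))
for a in(.9,1.0,1.1,1.2): print(a,proj(W(-65*np.sin(a),-65*np.cos(a)),'top').round(1),proj(W(-65*np.sin(a),-65*np.cos(a)),'side').round(1))
E
```

```text
seat [275.1 209.7] [283.9 182.4]
lip top [278.2 209.9] [284.5 182.8]
outside [280.4 210.1] [285.  184.6]
ontop [277.8 209.9] [284.5 181.5]
lidfront bottom [275.5 209.9] [283.7 192.1]
lidfronttop [266.2 208.8] [283.1 146.2]
0.9 [300.6 211.7] [288.8 221.3]
1.0 [301.8 211.8] [289.1 220.5]
1.1 [302.8 211.8] [289.4 219.4]
1.2 [303.6 211.8] [289.6 218.2]
```

```bash
cat >> plan.py <<'E'
def push(a,s=48,pen=2,L=np.radians(40)):
    C=s*np.array([-np.sin(a),-np.cos(a)])+(3-pen)*np.array([-np.cos(a),np.sin(a)])
    k=np.array([np.cos(L),np.sin(L)])*8; mn=np.array([np.cos(a),-np.sin(a)])
    return C-np.tanh(3*k@mn/8)*k
E
python3 - <<'E'
from plan import *
L=np.radians(40)
p0=push(1.05,pen=-30)
T=[push(a) for a in np.arange(1.05,.05,-.1)]
print(p0,np.round(T,1))
pq=rows([(W(-130,80),tool(L)),(W(*p0),tool(L))],0,vmax=32)
rows([(W(*t),tool(L),10) for t in T],0,start=pq)
E
```

```text
[-55.08521701   7.23447281] [[-39.2 -20.5]
 [-38.2 -25.9]
 [-37.1 -31.3]
 [-35.6 -36.2]
 [-33.4 -40.6]
 [-30.5 -44.2]
 [-26.9 -47.1]
 [-22.9 -49.4]
 [-18.6 -51.1]
 [-14.1 -52.3]]
7 rows
[[30,4.4,-1.3,-0.1,-0.1,1.5,0],[30.1,3.7,-1.3,-0.1,-0,1.6,0],[30.1,2.8,-1.3,-0.1,-0.1,1.5,0],[-2.7,26,-0,0,0,0,0],[-2.6,26,-0,0,0,0,0],[-2.7,25.9,-0,0,0,0,0],[-2.6,26,-0,0,0,0,0]]
13 rows
[[1.4,7.9,0,0,0,0,0],[1.4,7.9,0,0,0,0,0],[1.4,7.8,0,0,0,0,0],[1.4,7.9,0,0,0,0,0],[2.8,4.7,0,0,0,0,0],[2.6,4.8,0,0,0,0,0],[2,4.8,0,0,0,0,0],[1.1,4.7,0,0,0,0,0],[0.1,4.7,0,0,0,0,0],[-0.8,4.5,0,0,0,0,0],[-1.6,4.3,0,0,0,0,0],[-2.3,4.1,0,0,0,0,0],[-2.7,3.8,0,0,0,0,0]]
```

Call:
{"api": "arm_command", "payload": {"rows": [[30, 4, -1, 0, 0, 1.5, 0], [30, 4, -1, 0, 0, 1.5, 0], [30, 3, -1, 0, 0, 1.5, 0], [-3, 26, 0, 0, 0, 0, 0], [-3, 26, 0, 0, 0, 0, 0], [-3, 26, 0, 0, 0, 0, 0], [-2, 20, 0, 0, 0, 0, 0], [0, 0, 0, 0, 0, 0, 0]]}}

```text
time: 16.02
eef_pos: [0.5664, 0.0174, 0.0918]
orientation: [-0.267, 0.651, -0.332, 0.628]
contact_force: [-0.2, 0.6, -0.4]
finger_gap: 0.0005
```

```bash
python3 - <<'E'
from plan import *
st()
L=np.radians(40)
T=[push(1.05,pen=-12)]+[push(a) for a in np.arange(1.05,.05,-.1)]
rows([(W(*t),tool(L),10) for t in T],0)
E
bash pic.sh 14
```

```text
t 16.02 case [-61.3  -5.3   6.8] ty [ 0.07  0.64 -0.77] tz [ 1.   -0.1   0.01] F [-0.2  0.6 -0.4] gap 0.5 j [ 0.24  0.82  0.16  1.85 -1.    1.    1.06]
14 rows
[[-0.6,7.1,-1.9,-0.2,0,0,0],[-0.7,7.1,-1.8,-0.3,0,0.1,0],[-0.6,7.2,-1.8,-0.2,0,0,0],[1.2,6.9,-0,-0,0,0,0],[1.2,6.8,-0,-0,0,0,0],[2.8,4.8,-0,-0,0,0,0],[2.6,4.8,-0,-0,0,0,0],[2,4.8,-0,-0,0,0,0],[1.1,4.7,-0,-0,0,0,0],[0.1,4.7,-0,-0,0,0,0],[-0.8,4.5,-0,-0,0,0,0],[-1.6,4.3,-0,-0,0,0,0],[-2.3,4.1,-0,-0,0,0,0],[-2.7,3.8,-0,-0,0,0,0]]
t 16.02 case [-61.3  -5.3   6.8] ty [ 0.07  0.64 -0.77] tz [ 1.   -0.1   0.01] F [-0.2  0.6 -0.4] gap 0.5 j [ 0.24  0.82  0.16  1.85 -1.    1.    1.06]
```

View pics/y14.png

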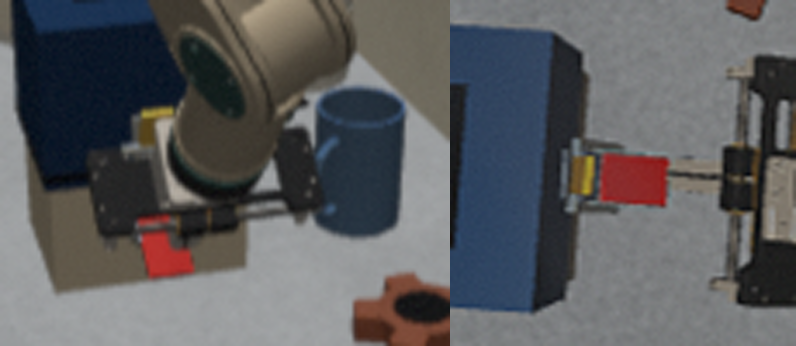

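Call:
{"api": "arm_command", "payload": {"rows": [[-1.5, 7, -2, 0, 0, 0, 0], [-1.5, 7, -2, 0, 0, 0, 0], [-1, 6, -2, 0, 0, 0, 0], [0, 5, 0, 0, 0, 0, 0]]}}

```text
time: 16.45
eef_pos: [0.5667, 0.0292, 0.0786]
orientation: [-0.265, 0.647, -0.339, 0.629]
contact_force: [-0.8, 0.8, 0.6]
finger_gap: 0.0007
```

```bash
bash pic.sh 15
```

```text
t 16.45 case [-49.6  -4.7  -6.4] ty [ 0.08  0.63 -0.77] tz [ 0.99 -0.1   0.02] F [-0.8  0.8  0.6] gap 0.7 j [ 0.24  0.83  0.13  1.88 -1.03  0.94  1.09]
```

View pics/y15.png

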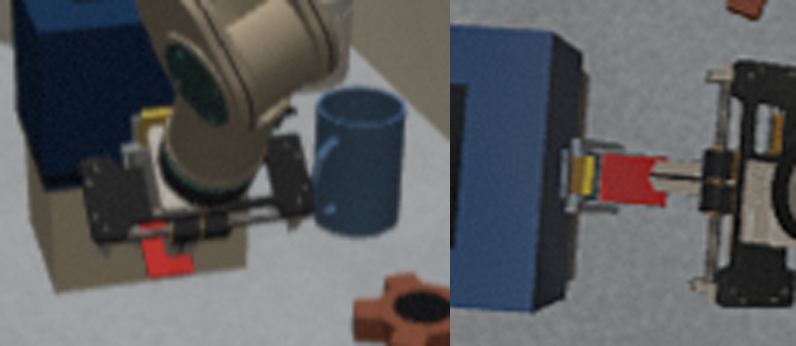

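```bash
python3 - <<'E'
from plan import *
L=np.radians(40)
T=[push(a) for a in np.arange(1.05,.05,-.1)]
rows([(W(*t),tool(L),10) for t in T],0)
E
```

```text
11 rows
[[0.6,8.4,-2.4,-0.7,0,0.3,0],[0.6,8.5,-2.4,-0.7,0.1,0.3,0],[2.8,4.7,0,-0,-0,-0,0],[2.6,4.8,0,-0,-0,-0,0],[2,4.8,0,-0,-0,-0,0],[1.1,4.8,-0,-0,-0,-0,0],[0.1,4.6,-0,-0,-0,-0,0],[-0.9,4.5,-0,-0,-0,-0,0],[-1.5,4.3,-0,-0,-0,-0,0],[-2.3,4.1,-0,-0,-0,-0,0],[-2.7,3.8,-0,-0,-0,-0,0]]
```

Call:
{"api": "arm_command", "payload": {"rows": [[0.5, 8, -2, -0.7, 0, 0.3, 0], [0.5, 8, -2, -0.7, 0, 0.3, 0], [3, 5, 0, 0, 0, 0, 0], [3, 5, 0, 0, 0, 0, 0], [2, 5, 0, 0, 0, 0, 0]]}}

```text
time: 16.97
eef_pos: [0.5654, 0.044, 0.048]
orientation: [-0.269, 0.653, -0.326, 0.629]
contact_force: [0.6, -1.6, 3.9]
finger_gap: -0.0002
```

```bash
python3 - <<'E'
from plan import *
st()
L=np.radians(40)
T=[push(a) for a in np.arange(.65,.05,-.1)]
print(np.round(T))
rows([(W(*t),tool(L),10) for t in T],0)
E
bash pic.sh 16
```

```text
t 16.97 case [-35.  -2. -37.] ty [ 0.06  0.64 -0.76] tz [ 1.   -0.09  0.  ] F [ 0.6 -1.6  3.9] gap -0.2 j [ 0.25  0.89  0.09  1.87 -1.05  0.91  1.11]
[[-33. -41.]
 [-30. -44.]
 [-27. -47.]
 [-23. -49.]
 [-19. -51.]
 [-14. -52.]]
6 rows
[[1.1,3.7,-2,-0.1,0.2,-0.2,0],[0.1,4.7,-0,0,-0,0,0],[-0.9,4.5,-0,0,-0,0,0],[-1.6,4.3,-0,0,-0,0,0],[-2.2,4.1,-0,0,-0,0,0],[-2.7,3.8,-0,0,-0,0,0]]
t 16.97 case [-35.  -2. -37.] ty [ 0.06  0.64 -0.76] tz [ 1.   -0.09  0.  ] F [ 0.6 -1.6  3.9] gap -0.2 j [ 0.25  0.89  0.09  1.87 -1.05  0.91  1.11]
```

View pics/y16.png

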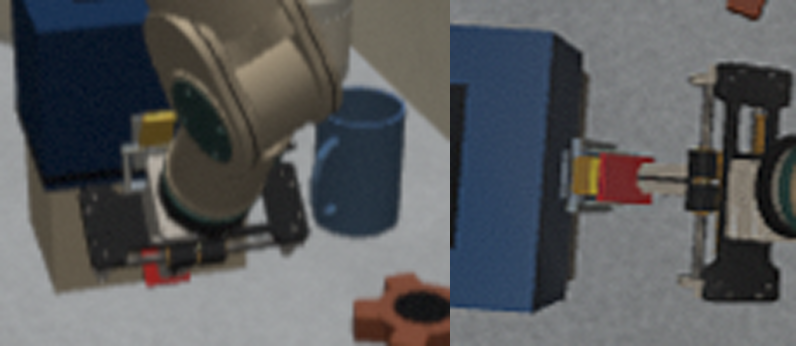

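Call:
{"api": "arm_command", "payload": {"rows": [[1, 4, -2, 0, 0, 0, 0], [0, 5, 0, 0, 0, 0, 0], [-1, 5, 0, 0, 0, 0, 0], [-2, 4.5, 0, 0, 0, 0, 0], [-2.5, 4, 0, 0, 0, 0, 0]]}}

```text
time: 17.48
eef_pos: [0.5653, 0.0604, 0.0313]
orientation: [-0.269, 0.653, -0.329, 0.627]
contact_force: [-0.1, -0.2, -0.2]
finger_gap: 0.0006
```

```bash
python3 - <<'E'
from plan import *
st()
L=np.radians(40)
T=[push(a) for a in np.arange(.25,-.1,-.1)]
rows([(W(*t),tool(L),10) for t in T],0)
E
bash pic.sh 17
```

```text
t 17.48 case [-18.7  -0.5 -53.7] ty [ 0.06  0.64 -0.77] tz [ 1.   -0.09  0.  ] F [-0.1 -0.2 -0.2] gap 0.6 j [ 0.25  0.91  0.03  1.89 -1.06  0.83  1.12]
4 rows
[[-1.7,-1.9,-0.5,-0.2,0,0.1,0],[-2.7,3.8,0,-0,0,-0,0],[-3.2,3.5,0,-0,0,-0,0],[-3.5,3.2,0,-0,0,-0,0]]
t 17.48 case [-18.7  -0.5 -53.7] ty [ 0.06  0.64 -0.77] tz [ 1.   -0.09  0.  ] F [-0.1 -0.2 -0.2] gap 0.6 j [ 0.25  0.91  0.03  1.89 -1.06  0.83  1.12]
```

View pics/y17.png

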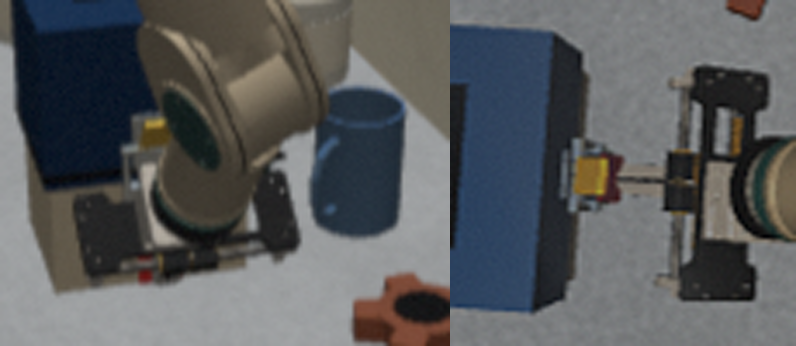

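Call:
{"api": "arm_command", "payload": {"rows": [[-3, 2, 0, 0, 0, 0, 0], [-3, 2, 0, 0, 0, 0, 0], [-3, 2, 0, 0, 0, 0, 0], [0, 0, 0, 0, 0, 0, 0]]}}

```text
time: 17.92
eef_pos: [0.5656, 0.0719, 0.032]
orientation: [-0.271, 0.652, -0.328, 0.627]
contact_force: [-0.7, -2.2, 1.0]
finger_gap: 0.0004
```

```bash
bash pic.sh 18
```

```text
t 17.92 case [ -7.1   0.2 -53. ] ty [ 0.06  0.64 -0.77] tz [ 1.   -0.09  0.  ] F [-0.7 -2.2  1. ] gap 0.4 j [ 0.25  0.91  0.    1.89 -1.07  0.81  1.1 ]
```

View pics/y18.png

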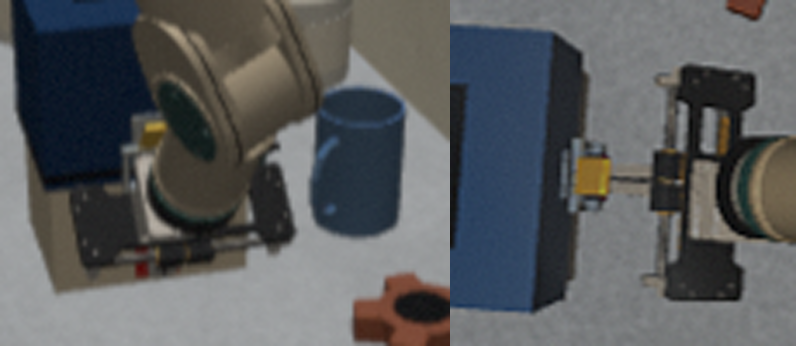

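Call:
{"api": "arm_command", "payload": {"rows": [[-2, 1, 0, 0, 0, 0, 0], [-2, 1, 0, 0, 0, 0, 0], [5, -5, 0, 0, 0, 0, 0], [20, -20, 0, 0, 0, 0, 0], [25, -25, 0, 0, 0, 0, 0], [25, -25, 0, 0, 0, 0, 0], [25, -25, 0, 0, 0, 0, 0], [25, -25, 0, 0, 0, 0, 0], [0, -30, 0, 0, 0, 0, 0], [0, -30, 0, 0, 0, 0, 0], [0, -30, 0, 0, 0, 0, 0], [0, 0, 0, 0, 0, 0, 0]]}}

```text
time: 19.02
eef_pos: [0.5418, -0.1651, 0.1213]
orientation: [-0.271, 0.655, -0.323, 0.627]
contact_force: [0.3, -0.3, 0.1]
finger_gap: 0.0005
```

```bash
python3 look.py 19; bash pic.sh 20; python3 -c "
import cv2
import numpy as np
a=cv2.imread('pics/side20.png')[150:230,250:320];b=cv2.imread('pics/top20.png')[180:240,255:325];cv2.imwrite('pics/w20.png',np.hstack([cv2.resize(a,(400,457),interpolation=2),cv2.resize(b,(400,457),interpolation=2)]))"
```

```text
t 19.02 case [-245.3    2.9   36.3] ty [ 0.05  0.65 -0.76] tz [ 1.   -0.08 -0.  ] F [ 0.3 -0.3  0.1] gap 0.5 j [ 0.52  0.86  0.18  1.61 -0.75  1.25  1.04]
side lid_edge [([283.5, 141.1], 0.74)]
side handle_tip [([283.1, 220.0], 0.84)]
side bar [([287.3, 182.0], 0.65)]
side tab [([284.7, 179.3], 0.57)]
side keeper [([284.3, 220.8], 0.31)]
side pivot [([282.8, 199.0], 0.69)]
top lid_edge [([261.0, 210.8], 0.86)]
top handle_tip [([286.5, 212.3], 0.72)]
top bar [([278.2, 210.0], 0.71)]
top tab [([281.6, 207.9], 0.47)]
top keeper [([273.1, 210.4], 0.88)]
top pivot [([283.5, 214.5], 0.79)]
t 19.72 case [-238.9    4.8   33.2] ty [ 0.04  0.65 -0.76] tz [ 1.   -0.08 -0.01] F [ 0.8 -0.1 -0.1] gap 0.4 j [ 0.51  0.87  0.18  1.62 -0.75  1.25  1.04]
```

View pics/w20.png

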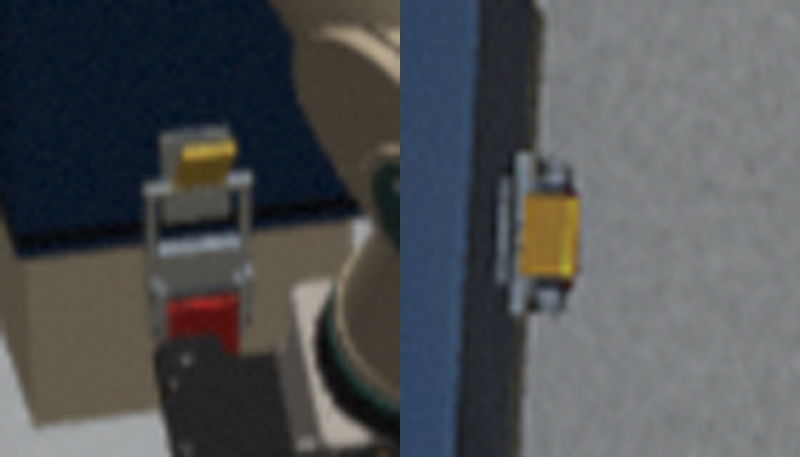

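View pics/side20.png

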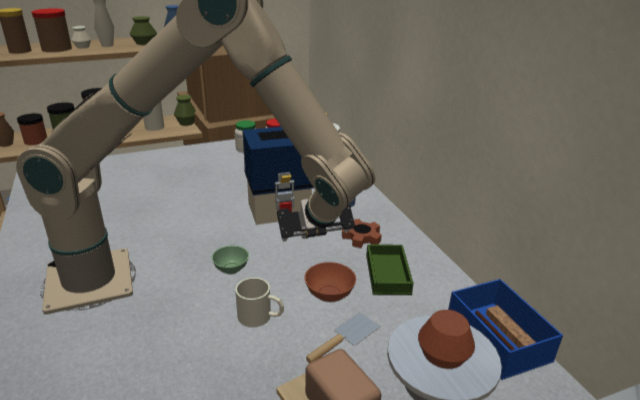

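Call:
{"api": "arm_command", "payload": {"rows": [[10, -40, 0, 0, 0, 0, 0], [10, -40, 0, 0, 0, 0, 0], [10, -40, 0, 0, 0, 0, 0], [0, -40, 0, 0, 0, 0, 0], [-30, -25, 0, 0, 0, 0, 0], [-30, -25, 0, 0, 0, 0, 0], [0, 0, 0, 0, 0, 0, 0]]}}

```text
time: 20.4
eef_pos: [0.5311, -0.2764, 0.3014]
orientation: [-0.271, 0.661, -0.315, 0.625]
contact_force: [-0.2, -0.1, 0.9]
finger_gap: 0.0005
```

```bash
python3 look.py 21; python3 -c "
from plan import *
a=cv2.imread('pics/side21.png')[150:230,250:320];b=cv2.imread('pics/top21.png')[180:240,255:325];cv2.imwrite('pics/w21.png',np.hstack([cv2.resize(a,(400,457),interpolation=2),cv2.resize(b,(400,457),interpolation=2)]))
for a in(0,.1,.2,.35): print(a,proj(W(-65*np.sin(a),-65*np.cos(a)),'top').round(1),proj(W(-65*np.sin(a),-65*np.cos(a)),'side').round(1))
for b in ((8,60),(0,67),(-6,62)):print(b,proj(W(*b),'top').round(1),proj(W(*b),'side').round(1))
"
```

```text
t 20.4 case [-357.2    3.8  216.4] ty [ 0.04  0.65 -0.75] tz [ 1.   -0.08 -0.02] F [-0.2 -0.1  0.9] gap 0.5 j [ 0.64  0.77  0.24  1.23 -0.64  1.71  0.86]
side lid_edge []
side handle_tip [([283.0, 221.7], 0.63)]
side bar [([285.9, 183.8], 0.39)]
side tab [([285.0, 178.5], 0.68)]
side keeper [([284.2, 178.8], 0.56)]
side pivot [([287.1, 141.3], 0.68)]
top lid_edge [([260.7, 208.9], 0.94)]
top handle_tip [([283.8, 214.7], 0.47)]
top bar [([276.9, 208.6], 0.59)]
top tab [([283.0, 207.7], 0.43)]
top keeper [([276.3, 207.1], 0.73)]
top pivot [([281.7, 212.6], 0.89)]
0 [284.  210.7] [284.9 219.5]
0.1 [286.2 210.8] [285.4 220.5]
0.2 [288.3 211. ] [285.9 221.3]
0.35 [291.4 211.2] [286.6 222.2]
(8, 60) [275.1 209.7] [283.9 182.4]
(0, 67) [277.8 209.9] [284.5 181.5]
(-6, 62) [280.3 210.1] [285.  183.9]
```

View pics/w21.png

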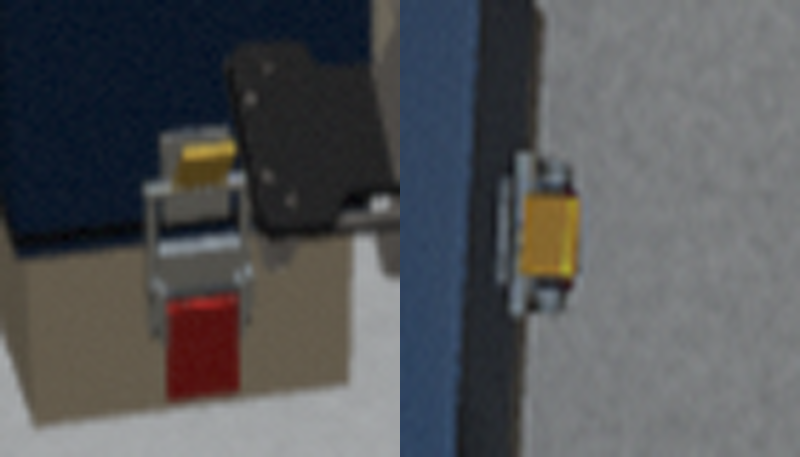

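```bash
python3 -c "
from plant import r
print(r.finish_job())"
```

```text
the job is handed in; nothing more can be done
None
```

I pushed the lid shut, hooked the loop's bar into the keeper, and swung the red handle down until it snapped flat. I then backed the arm clear and handed the job in at about 21 s. No verdict was reported.

**Final checks:**
- **Lid:** it looks shut in the last pictures; my push stopped firmly at the expected closed height.
- **Bar:** it appears at the keeper seat, within about 1–2 px in the side and top views. It stopped at seat depth under about 12 N when I pressed it in.
- **Handle:** it looks flat against the front. Its tip matches my model at about 0–0.1 rad, and the force dropped to zero past dead centre, as a snap would.
- **Robot:** the wrist force reads about zero, and the arm is away from the carrier.
- **Other pots and tools:** they stand where they were, judged by eye in the pictures; I did not measure them.

**What did not go cleanly:**
- **Lid contact:** my first touch on the lid was too fast. It gave a brief 70 N wrist-force spike, below the 120 N limit, and I slowed down after that. The 40 N limit on the arm or gripper body could be in question if fingertip contact counts towards it.
- **Tab grip:** the first pinch caught only the end of the tab, so I regripped 8 mm deeper.
- **Clamping force:** I could not measure it. I inferred it from the snap and the latched position.
- **Detections:** the last ones for keeper and pivot were inconsistent (the side view put the pivot on the lid), so I went by the pictures.

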